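# Rock the tongued battery pack into the test cradle

## Task

Take the battery pack that has a tongue on one end out of the storage rack and load it into the test cradle: hook its tongue under the cradle's lip, rock the pack down until it lies flat and fully home in the pocket, and let go. Leave the other two packs in their bays, and leave the bottles, solder spool, screwdriver and circuit board standing or lying where they are.

Things in the scene. Friction and masses are not known exactly. Their poses are not given: they have to be found in the camera images.
- pack_tongue: Pack to load: black plastic, body 60 (x) x 40 (y) x 32 mm (z), tongue on its +x end 7 long, 36 wide, 8 mm thick, flush with the underside. Loose, 0.11-0.22 kg. Origin: centre of the body's underside (body x -30..30, tongue x 30..37 mm). Starts flat in any of the rack's bays, tongue to the rack's +x; there only its two end faces, above the tongue, can be gripped (partitions flank its long sides).
- tongue_tip (a point): Middle of the tongue's end face: 37 mm along the pack's x from its origin, 4 mm above its underside. In the cradle the contact head leaves no room for a finger at this end, so the pack must be held there by its long sides (40 mm apart): set it down flat on free bench first and take it again.
- pack_plain: Another pack that stays in its bay: the same black plastic, 67 x 40 x 32 mm, plain ends without tongue. Loose. Origin: centre of the underside; x along its length.
- pack_short: Another pack that stays in its bay: the same black plastic, 50 x 40 x 32 mm, plain ends without tongue. Loose. Origin: centre of the underside; x along its length.
- rack: Fixed aluminium rack, base 92 (x) x 150 (y) x 4 mm. Origin: centre of its underside, on the bench. Packs lie on the base (z 4 mm) along its x in bays centred at y -46, 0, 46 mm. Partitions 3.2 mm thick, x -20..20 mm, top at z 32 mm, at y -69, -23, 23, 69 mm. End rims at x +-44.5 mm reach z 7 mm. Place, side (left or right) and yaw vary.
- cradle: Fixed test cradle, grey base 108 x 74 x 8 mm (x -42..66 mm), aluminium walls, grey contact head. Origin: on the bench below the seat; +x is where the seated tongue points. Pocket floor z 8 mm; inside, side walls at y +-21, rear wall at x -31 mm; walls 6 mm thick, top at z 20 mm, 45 degree lead-ins in the top 3 mm. Head: face at x 41 mm, 54 mm wide, top z 54 mm. Place, side and yaw vary.
- cradle_seat (a point): Centre of the seat on the pocket floor (cradle origin, 8 mm up): the seated pack's origin comes here, same axes. Play of the seated pack: 2 mm along x, 2 mm along y.
- cradle_slot (a point): Where the tongue tip belongs: under the steel lip, 37 mm along the cradle's x, 4 mm above the pocket floor. Slot back at x 38 mm; lip edge at x 32 mm, underside 10 and top 13 mm above the floor. The lip covers 5 mm of the tongue, so the pack cannot go straight down: pitch it about 20 degrees, tongue low, tongue under the lip, then lower the rear.
- flux_bottle: Bystander: standing white dropper bottle with red cap, 35 mm across, 104 mm high, loose, behind the cradle's contact head. Origin at the centre of its foot.
- alcohol_bottle: Bystander: a second bottle of the same form, 35 mm across, 104 mm high, loose, also behind the contact head. Origin at the centre of its foot.
- solder_spool: Bystander: solder spool standing on its flange, 60 mm across, 44 mm high, loose, beyond the rack's +x end. Origin at the centre of its underside.
- screwdriver_1: Bystander: screwdriver lying between rack and cradle, pointing away from the robot, 170 mm long (along its y), 23 mm wide, 21 mm high, loose. Origin: under its middle.
- board_c1: Bystander: green circuit board lying between rack and cradle, 74 x 73 x 17 mm, loose. Origin: under its middle. Besides the things listed, a tape roll 74 mm across and 22 mm high lies fixed left of the test jig's far half; there is no other clutter between rack and cradle.
- test_jig: Fixed test jig of the bench, always at the same place: grey base plate 150 (x) x 170 (y) x 16 mm with a lidded board nest on it up to 45 mm high; a toggle clamp on its -y side stands about 125 mm high, its red handle reaches about 170 mm from the origin along -y. Origin: under the middle of the base plate. Not part of the job.
There are look-alikes about, which are no part of the job. What is shaped like the pack_tongue but turquoise is not meant.

How it is judged (in metres and radians):
At the end, for the whole second after the job is handed in: Tongued pack at rest in the pocket, tongue tip within 5 mm of its place under the lip; pack origin within 3.5 mm level and 2 mm in height of the seat, yaw within 0.06 rad, tilt under 0.04 rad. The other two packs within 20 mm of their starts (horizontal distance between pack_tongue and cradle_seat below 0.0035 m and z of pack_tongue in the frame of cradle_seat between -0.003 and 0.002 m and distance between tongue_tip and cradle_slot below 0.005 m and angle between the x axis of pack_tongue and the x axis of cradle, either way round below 0.06 rad and angle between pack_tongue's own z axis and vertical below 0.04 rad and linear speed of pack_tongue below 0.01 m/s and distance of each of pack_plain, pack_short from where it was at the start of the episode below 0.02 m); the robot touches nothing.
It fails at once if another pack is taken out or shoved more than 30 mm (distance of any of pack_plain, pack_short from where it was at the start of the episode above 0.03 m).
It fails at once if a bottle is knocked over or moved more than 30 mm (distance of any of flux_bottle, alcohol_bottle from where it was at the start of the episode above 0.03 m or angle between any of flux_bottle, alcohol_bottle's own z axis and vertical above 0.6 rad).
It fails at once if the spool, screwdriver or circuit board is moved more than 30 mm (distance of any of solder_spool, screwdriver_1, board_c1 from where it was at the start of the episode above 0.03 m).
It also fails if it takes over 51 s, if anything falls off the work surface, if the arm or the gripper's body presses on something with over 40 N, if the wrist force passes 120 N, or if a joint passes its speed limit or range.

## Robot

A 6-joint arm with a two-finger parallel gripper is mounted at the origin on a cart in front of the work surface, level with it; the furniture and walls round the work are solid. World frame = base frame: x ahead of the robot, y to its left, z up, the work surface at z = 0. Lengths are in m, angles in degrees, forces in N, time in s.
With the tool pointing down it reaches from about 0.15 to 0.775 m from the base axis. Payload 6.1 kg.
Tool frame: the origin (TCP) lies at the very end of the fingers, on their centre line; the grasp point (between the pads) lies 19 mm behind it; z points along the fingers, y is the direction in which the jaws open and shut (so a half turn about z gives the same grasp; the last joint's range is limited). The gripper opens to 85 mm and grips with 20 to 120 N. Pads are 22 mm wide; open, the fingers measure 114 mm over their backs; the gripper's body (76 mm by 85 mm) begins 54 mm behind the grasp point. The pads swing forward as they close: fully open they stand 13 mm farther back than shut.
Start: joints at [-68.64, 7.208, -2.269, 80.523, 0, 90], TCP at [0.191, -0.489, 0.231] pointing down, gripper open.
Joint ranges: [-155.77, 155.77], [-54.66, 111.73], [-72.52, 77.12], [-102.08, 115.82], [-83.92, 84.16], [-180, 180]. Speed limits (degrees/s): [136.94, 136.94, 172.46, 180, 180, 180].

## Interface

Orientations are given as a 3x3 rotation matrix whose columns are the frame's x, y, z axes.
In Python, from plant import observe, grab_frame, job_done, search_frame, trace, pinpoint gives the robot as it stands.
- The arm moves only by the tool arm_command, never from a script. Its argument "steps" is a list of rows, each a list of 6 numbers: the shift along the tool's x, y, z in mm, then the turn, a rotation vector about the tool's x, y, z in rad. In form: [[dx, dy, dz, wx, wy, wz], ...]. A call has 1 to 20 rows; each row shifts and turns the commanded pose from where the row before left it, along the tool's axes as they then stand; what a row does not reach is not made up. A row lasts 1/12 s, in which the tool goes at most 41.7 mm and 7.16 degrees, less where a joint would pass 70% of its speed; a pose out of reach is approached as far as the arm can. A call is refused whole if a number of a shift passes 41.7 or a number of a turn 0.125, either way. A call with a gripper value outside its range is refused whole. "hand" is the closure in counts, from 0 (fully open) to 255 (shut), set as the call begins (left out, the last holds). The fingers move at their own pace and stop on an object; the grip force is fixed at half the most. Time passes only in rows, so rows that do not move let the fingers close. It gives the time, the measured TCP pose, the force and the opening at its end, in the units of the state.
- observe(): the state, without advancing time (a new reading comes with each control period).
- grab_frame(name): name is "scene" or "top"; returns a dict with "img" (480x640x3 uint8, red, green, blue), "mtx" (3x3 intrinsics, pixels), "eye" and "attitude" of the camera in the world. Camera axes: x right, y down, z forward; pixel columns grow to the right and rows downward; lengths in m; the calibration is good to about 2 mm. A picture is of the moment at which its call begins. There is no depth.
- job_done(): hands the job in, once; it reports no verdict.
Trained networks look in the newest picture that a camera, given by its name, has taken for a name from the list of things; names that differ only in an ending like _2 or _b are one class to them, and where a whole thing is asked for, a point or a joint stands for the part that bears it (a point fixed in the world has none). Each returns a list of dicts, best first, with "score" (0 to 1); they miss things now and then, are a little off and sometimes report something else, mostly with a low value. They report only what shows in the picture. A call takes as long as a camera call. They do not tell look-alikes from the thing itself.
- search_frame(camera, target): "box" ([centre column, centre row, width, height] as shares, 0 to 1, of the picture: columns of its width, rows of its height, round what is visible of it).
- trace(camera, target): "mask" (480x640 bool, what is visible of it) and "box" ([centre column, centre row, width, height] as shares, 0 to 1, of the picture: columns of its width, rows of its height, round what is visible of it).
- pinpoint(camera, target): "location" ([column, row] as shares, 0 to 1, of the picture: columns of its width, rows of its height: a listed point, or the origin of a listed thing).
The state is a dict: "time_s": time; "qpos": joint angles; "qvel": joint speeds; "joint_efforts": joint torques, N m; "eef_pos": TCP position; "ee_rot": TCP orientation; "contact_force": force on the tool from outside, world axes, zero at the start; "torque": the same for the moment, N m; "finger_gap": finger opening in m.
Only numpy, scipy, OpenCV 4.12 (cv2) and the standard library are available. Lean on these libraries where they do the work, as an engineer would, in place of code of your own. Each camera call takes 0.05 s, during which the arm holds its last target.

## Working session

There is one attempt and no reset: what is moved stays moved. The work goes in short steps, Python scripts to look and compute and a tool call to move; the robot and the scene stay as the last step left them, time stands still between calls to the robot, and variables do not carry over. Pictures are saved under pics/ and viewed, and the job is handed in when it is done.

Besides the shell and the picture viewer there is one more tool, called after "Call:" by a JSON object that holds its "method" and its "body". arm_command: Moves the arm, as the interface text tells. Its arguments: {"type":"object","properties":{"steps":{"type":"array","items":{"type":"array","items":{"type":"number"}}},"hand":{"type":"number"}},"required":["steps"]}

```bash
ls; mkdir -p pics; python3 - <<'E'
from plant import *
import cv2,numpy as np
s=observe();print(s)
for n in("scene","top"):
    f=grab_frame(n);cv2.imwrite(f"pics/{n}0.png",f["img"][:,:,::-1]);print(n,f["mtx"],f["eye"],f["attitude"])
E
```

```text
pics
{'time_s': 0.0, 'qpos': array([-6.86384489e+01,  7.24212324e+00, -2.32816980e+00,  8.05236956e+01,
        1.59550886e-04,  8.99999132e+01]), 'qvel': array([ 0.01216428,  0.00464603,  0.0134175 , -0.03111291,  0.05207641,
        0.06169984]), 'joint_efforts': array([-7.84613326e-05, -4.35914826e+01,  3.52922881e+01,  1.72573555e-02,
       -1.20019904e-04, -2.35416593e-07]), 'eef_pos': array([ 0.19108016, -0.48854162,  0.23050656]), 'ee_rot': array([[ 9.31299910e-01,  3.64252829e-01, -5.94929097e-04],
       [ 3.64253315e-01, -9.31298655e-01,  1.52872893e-03],
       [ 2.78716915e-06, -1.64041001e-03, -9.99998655e-01]]), 'contact_force': array([ 0.27432014, -0.4836679 ,  0.24411792]), 'torque': array([ 0.05337544, -0.02145429, -0.06335495]), 'finger_gap': 0.08550928289285767}
scene [[582.88038653   0.         326.20266724]
 [  0.         582.88038653 234.1019282 ]
 [  0.           0.           1.        ]] [-0.19827444  0.95775705  0.68879864] [[-0.79988233 -0.27452054  0.53369161]
 [-0.59968753  0.40075312 -0.69265562]
 [-0.02373039 -0.87409119 -0.48518188]]
top [[473.00365427   0.         322.73041897]
 [  0.         473.00365427 241.30280571]
 [  0.           0.           1.        ]] [0.39632867 0.0423715  1.23836116] [[ 0.0098579  -0.99774476  0.06639439]
 [-0.99994607 -0.01005301 -0.00260521]
 [ 0.0032668  -0.06636513 -0.99779006]]
```

View pics/scene0.png

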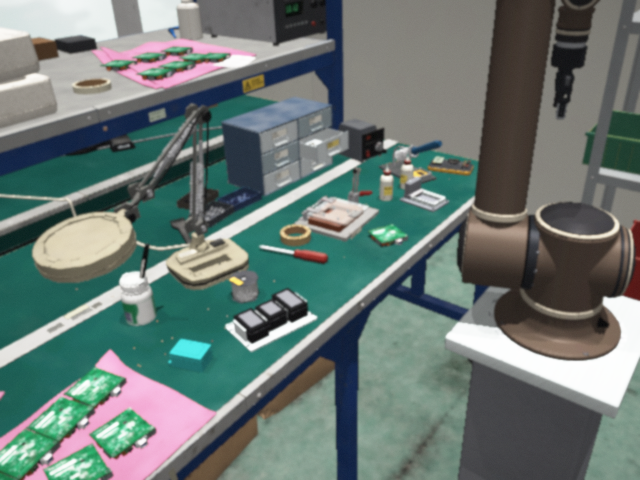

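View pics/top0.png

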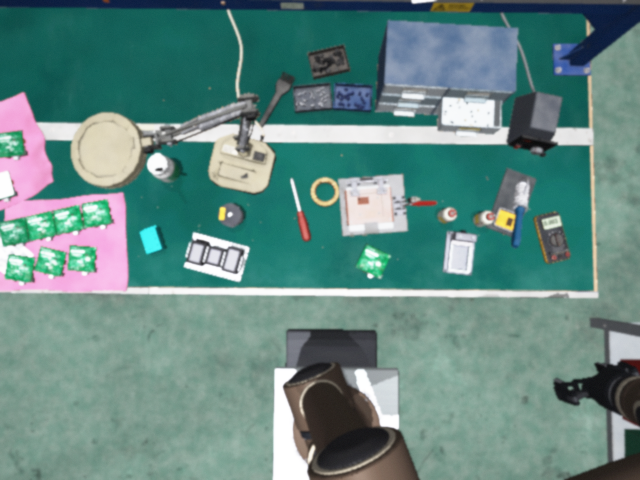

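```bash
python3 - <<'E'
import cv2,numpy as np
t=cv2.imread('pics/top0.png');s=cv2.imread('pics/scene0.png')
def c(im,x0,y0,w,h,k):return cv2.resize(im[y0:y0+h,x0:x0+w],None,fx=k,fy=k,interpolation=cv2.INTER_CUBIC)
a=c(t,170,220,90,70,4.4);b=c(t,420,190,90,70,4.4)
d=c(s,215,270,110,85,3.6);e=c(s,370,160,110,85,3.6)
cv2.imwrite('pics/crop0.png',np.vstack([np.hstack([cv2.resize(a,(396,300)),cv2.resize(b,(396,300))]),np.hstack([cv2.resize(d,(396,300)),cv2.resize(e,(396,300))])]))
E
```

```text
(no output)
```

View pics/crop0.png

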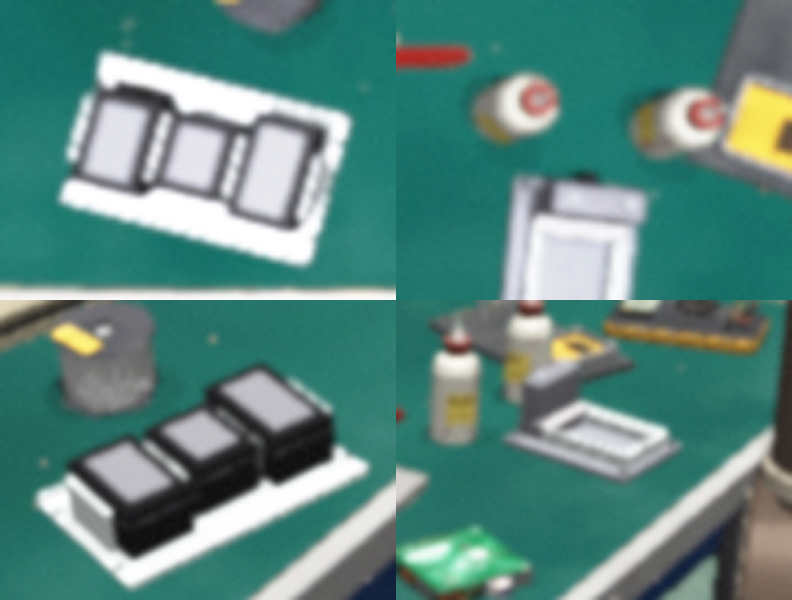

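```bash
cat > h.py <<'E'
import numpy as np
from plant import *
def ray(f,uv):
    d=np.linalg.inv(f["mtx"])@np.array([uv[0],uv[1],1.]);return np.array(f["eye"]),np.array(f["attitude"])@d
def at_z(f,uv,z):
    o,d=ray(f,uv);return o+d*(z-o[2])/d[2]
def proj(f,P):
    p=(np.atleast_2d(P)-f["eye"])@np.array(f["attitude"]);q=p@np.array(f["mtx"]).T;return q[:,:2]/q[:,2:]
def tri(f,a,g,b):
    o1,d1=ray(f,a);o2,d2=ray(g,b);d1/=np.linalg.norm(d1);d2/=np.linalg.norm(d2)
    A=np.stack([d1,-d2],1);t=np.linalg.lstsq(A,o2-o1,rcond=None)[0]
    p,q=o1+d1*t[0],o2+d2*t[1];return (p+q)/2,np.linalg.norm(p-q)
E
python3 - <<'E'
from h import *
f={n:grab_frame(n) for n in("top","scene")}
S=np.array([640,480])
names=["pack_tongue","tongue_tip","pack_plain","pack_short","rack","cradle","cradle_seat","cradle_slot","flux_bottle","alcohol_bottle","solder_spool","screwdriver_1","board_c1"]
for n in names:
    r={}
    for c in f:
        o=pinpoint(c,n);r[c]=[(np.array(x["location"])*S,x["score"]) for x in o]
        print(n,c,[(x[0].round(1).tolist(),round(x[1],2)) for x in r[c][:4]])
    if r["top"] and r["scene"]:
        p,e=tri(f["top"],r["top"][0][0],f["scene"],r["scene"][0][0]);print("   tri",p.round(4),e.round(4))
print(observe()["time_s"])
E
```

```text
pack_tongue top [([196.0, 252.0], 0.94), ([157.5, 244.2], 0.64)]
pack_tongue scene [([253.1, 329.6], 0.98), ([194.5, 364.8], 0.72)]
   tri [0.4429 0.3638 0.013 ] 0.01
tongue_tip top [([201.8, 241.3], 0.88), ([146.7, 228.6], 0.64)]
tongue_tip scene [([238.6, 319.6], 0.72), ([173.3, 359.4], 0.66), ([291.6, 254.5], 0.5)]
   tri [0.4772 0.3548 0.0143] 0.0068
pack_plain top [([233.9, 259.8], 0.72), ([458.7, 242.5], 0.36)]
pack_plain scene [([285.1, 308.7], 0.68), ([241.0, 319.6], 0.41)]
   tri [0.4311 0.2719 0.0093] 0.0088
pack_short top [([216.0, 251.0], 0.9), ([442.0, 212.4], 0.66), ([199.7, 253.2], 0.65), ([371.1, 262.4], 0.62)]
pack_short scene [([269.9, 322.2], 0.7)]
   tri [ 0.4463  0.3153 -0.0019] 0.0108
rack top [([216.6, 258.9], 0.97), ([457.2, 254.8], 0.33)]
rack scene [([269.5, 323.6], 0.92), ([414.3, 193.5], 0.25)]
   tri [0.4325 0.3182 0.0016] 0.0071
cradle top [([454.8, 255.6], 0.69)]
cradle scene [([426.4, 205.9], 0.84), ([382.4, 198.0], 0.41)]
   tri [ 0.4424 -0.3112 -0.0082] 0.006
cradle_seat top [([455.1, 254.8], 0.69), ([482.3, 220.0], 0.22)]
cradle_seat scene [([428.2, 199.4], 0.88)]
   tri [ 0.4407 -0.3079  0.0127] 0.013
cradle_slot top [([461.4, 245.5], 0.71)]
cradle_slot scene [([412.1, 192.9], 0.64)]
   tri [ 0.4768 -0.3144  0.0207] 0.016
flux_bottle top [([444.8, 214.6], 0.8)]
flux_bottle scene [([384.3, 198.2], 0.79), ([239.8, 320.5], 0.51), ([428.2, 203.0], 0.32)]
   tri [ 0.5531 -0.2827 -0.0034] 0.0004
alcohol_bottle top [([480.7, 219.5], 0.51)]
alcohol_bottle scene [([403.7, 188.8], 0.69)]
   tri [ 0.5441 -0.3779 -0.0089] 0.006
solder_spool top [([231.1, 214.8], 0.85)]
solder_spool scene [([245.3, 294.3], 0.76)]
   tri [0.5434 0.2783 0.0032] 0.0062
screwdriver_1 top [([296.9, 210.7], 0.65)]
screwdriver_1 scene [([291.1, 255.9], 0.91)]
   tri [0.5585 0.108  0.0049] 0.0007
board_c1 top [([371.8, 262.0], 0.82)]
board_c1 scene [([386.8, 236.8], 0.84)]
   tri [ 0.4258 -0.089   0.0055] 0.0005
1.5
```

```bash
cat > fit.py <<'E'
import numpy as np,cv2
from scipy.optimize import minimize
from h import *
def avg(n,k=3):
    fs=[grab_frame(n) for _ in range(k)];f=dict(fs[-1]);f["img"]=np.mean([x["img"].astype(float) for x in fs],0);return f
def R2(a):return np.array([[np.cos(a),-np.sin(a),0],[np.sin(a),np.cos(a),0],[0,0,1]])
def gradimg(f,s=0.8):
    g=cv2.GaussianBlur(f["img"].astype(np.float32),(0,0),s)
    return [(cv2.Sobel(g[:,:,c],cv2.CV_32F,1,0),cv2.Sobel(g[:,:,c],cv2.CV_32F,0,1)) for c in range(3)]
def score(f,G,segs):
    tot=0
    for a,b in segs:
        p=proj(f,np.array([a,b]));d=p[1]-p[0];L=np.linalg.norm(d);n=np.array([-d[1],d[0]])/L
        k=max(int(L*2),4);t=np.linspace(.06,.94,k)[:,None];q=(p[0]+t*d).astype(np.float32)
        m=0
        for gx,gy in G:
            vx=cv2.remap(gx,q[:,0].copy(),q[:,1].copy(),cv2.INTER_LINEAR).ravel();vy=cv2.remap(gy,q[:,0].copy(),q[:,1].copy(),cv2.INTER_LINEAR).ravel()
            m+= np.abs((vx*n[0]+vy*n[1]).mean())
        tot+=m*L
    return tot/sum(1 for _ in segs)
def rect(x0,x1,y0,y1,z):
    c=[(x0,y0,z),(x1,y0,z),(x1,y1,z),(x0,y1,z)];return [(c[i],c[(i+1)%4]) for i in range(4)]
def place(segs,x,y,a,z=0):
    R=R2(a);t=np.array([x,y,z]);return [(R@np.array(p)+t,R@np.array(q)+t) for p,q in segs]
def fit(views,p0,span=(.012,.012,.12)):
    # views: list of (f,G,segs)
    from scipy.optimize import differential_evolution as de
    fn=lambda p:-sum(score(f,G,place(s,*p)) for f,G,s in views)
    r=de(fn,[(p0[i]-span[i],p0[i]+span[i]) for i in range(3)],seed=1,maxiter=40,popsize=12,tol=1e-4)
    return r.x,-r.fun
E
python3 - <<'E'
from fit import *
import pickle
t=avg("top");s=avg("scene");pickle.dump((t,s),open("f0.pkl","wb"))
Gt=gradimg(t);Gs=gradimg(s)
rack=rect(-46,46,-75,75,4);rack=[(np.array(a)/1e3,np.array(b)/1e3) for a,b in rack]
m=lambda L:[(np.array(a)/1e3,np.array(b)/1e3) for a,b in L]
for nm,v in (("top",[(t,Gt,rack)]),("scene",[(s,Gs,rack)]),("both",[(t,Gt,rack),(s,Gs,rack)])):
    print("rack",nm,fit(v,(.4325,.318,-.23)))
# cradle: base bottom rect on top z8, wall inner rect top? outer walls, head top
cr=m(rect(-42,66,-37,37,8)+rect(-37,35,-27,27,20)[1:0] )
ct=m(rect(-42,66,-37,37,8)+rect(41,66,-27,27,54))
for nm,v in (("top",[(t,Gt,ct)]),("scene",[(s,Gs,ct)]),("both",[(t,Gt,ct),(s,Gs,ct)])):
    print("cradle",nm,fit(v,(.4424,-.311,-.15)))
E
```

```text
rack top (array([ 0.43526457,  0.31458393, -0.24988634]), np.float64(37966.3738599414))
rack scene (array([ 0.43371167,  0.31761771, -0.25816284]), np.float64(30124.310778097708))
rack both (array([ 0.43477757,  0.31626896, -0.25333619]), np.float64(64932.437426392964))
cradle top (array([ 0.43796327, -0.31408945, -0.11593428]), np.float64(17636.25990475576))
cradle scene (array([ 0.43515447, -0.31034375, -0.13569856]), np.float64(9110.836487824803))
cradle both (array([ 0.43721565, -0.313443  , -0.12194699]), np.float64(25695.294118563175))
```

```bash
cat > ov.py <<'E'
from fit import *
def overlay(f,sets,x0,y0,w,h,k):
    im=np.clip(f["img"],0,255).astype(np.uint8)[:,:,::-1]
    o=cv2.resize(im[y0:y0+h,x0:x0+w],None,fx=k,fy=k,interpolation=cv2.INTER_CUBIC)
    for segs,col in sets:
        for a,b in segs:
            p=proj(f,np.array([a,b]));p=(p-[x0,y0]+.5)*k-.5
            cv2.line(o,tuple(np.round(p[0]*16).astype(int).tolist()),tuple(np.round(p[1]*16).astype(int).tolist()),col,1,cv2.LINE_AA,4)
    return o
E
python3 - <<'E'
import pickle
from ov import *
t,s=pickle.load(open("f0.pkl","rb"))
m=lambda L:[(np.array(a)/1e3,np.array(b)/1e3) for a,b in L]
rack=m(rect(-46,46,-75,75,4)); ton=m(rect(-30,30,26,66,36)+rect(30,37,28,64,12)); pl=m(rect(-33.5,33.5,-66,-26,36));sh=m(rect(-25,25,-20,20,36))
cr=m(rect(-42,66,-37,37,8)+rect(41,66,-27,27,54));wl=m(rect(-37,32,-27,27,20)+rect(-31,32,-21,21,8))
def mk(f,pr,pc,c1,c2):
    B,Rr,Y=(255,0,0),(0,0,255),(0,220,255)
    return np.hstack([overlay(f,[(place(rack,*pr),Rr),(place(ton,*pr),Y),(place(pl,*pr),(0,255,0)),(place(sh,*pr),B)],*c1),overlay(f,[(place(cr,*pc),Rr),(place(wl,*pc),(0,255,0))],*c2)])
a=mk(t,(.43526,.31458,-.252),(.43796,-.31409,-.119),(180,228,72,55,5.5),(434,222,72,55,5.5))
b=mk(s,(.43371,.31762,-.255),(.4354,-.3103,-.122),(222,282,100,75,3.96),(396,180,60,45,6.6))
w=min(a.shape[1],b.shape[1]);cv2.imwrite("pics/ov0.png",np.vstack([a[:,:w],b[:,:w]]))
E
```

```text
(no output)
```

View pics/ov0.png

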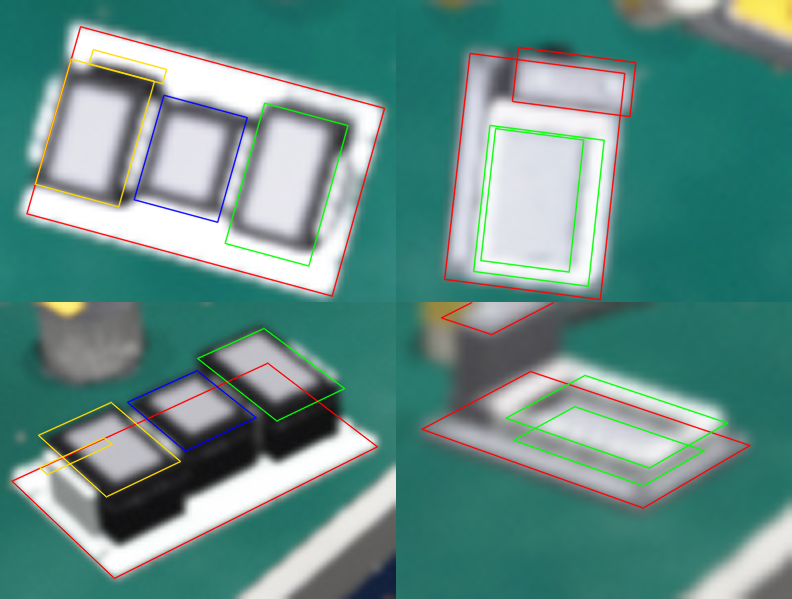

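```bash
python3 - <<'E'
import pickle
from ov import *
t,s=pickle.load(open("f0.pkl","rb"))
m=lambda L:[(np.array(a)/1e3,np.array(b)/1e3) for a,b in L]
Gt,Gs=gradimg(t,.6),gradimg(s,.6)
P=lambda h,z,y:m(rect(-h,h,y-20,y+20,z))
def run(nm,L,p0,sp=(.008,.008,.06)):
    for v,vs in (("top",[(t,Gt,L)]),("scene",[(s,Gs,L)]),("both",[(t,Gt,L),(s,Gs,L)])):
        r=fit(vs,p0,sp);print(nm,v,r[0].round(4),round(r[1]))
for z in (32,36,40):
    print("z",z)
    run("3packs",P(30,z,46)+P(25,z,0)+P(33.5,z,-46),(.4347,.3155,-.254))
tp=np.array([.4347,.3155,0])+R2(-.254)@[0,.046,0]
run("left60",P(30,36,0),(tp[0],tp[1],-.254));run("left67",P(33.5,36,0),(tp[0],tp[1],-.254))
tp=np.array([.4347,.3155,0])+R2(-.254)@[0,-.046,0]
run("right60",P(30,36,0),(tp[0],tp[1],-.254));run("right67",P(33.5,36,0),(tp[0],tp[1],-.254))
E
```

```text
z 32
3packs top [ 0.439   0.3224 -0.2084] 15985
3packs scene [ 0.4311  0.3082 -0.2016] 9521
3packs both [ 0.4376  0.3153 -0.2229] 23116
z 36
3packs top [ 0.4374  0.3148 -0.2123] 16159
3packs scene [ 0.4388  0.3094 -0.2305] 10034
3packs both [ 0.4365  0.3092 -0.212 ] 23925
z 40
3packs top [ 0.4373  0.3139 -0.2132] 16194
3packs scene [ 0.4352  0.3133 -0.2246] 9861
3packs both [ 0.437   0.3136 -0.2133] 25593
left60 top [ 0.4483  0.3668 -0.2294] 17341
left60 scene [ 0.4496  0.3614 -0.2683] 12684
left60 both [ 0.4461  0.3541 -0.2429] 26672
left67 top [ 0.4493  0.3665 -0.2654] 16557
left67 scene [ 0.4533  0.3604 -0.2575] 12435
left67 both [ 0.4484  0.3605 -0.2874] 23578
right60 top [ 0.4245  0.2707 -0.2548] 14389
right60 scene [ 0.4239  0.2652 -0.2695] 11842
right60 both [ 0.4235  0.2654 -0.2549] 23078
right67 top [ 0.4284  0.2694 -0.2743] 17518
right67 scene [ 0.4299  0.2634 -0.292 ] 11070
right67 both [ 0.4275  0.2643 -0.2547] 24870
```

Call:
{"method": "arm_command", "body": {"steps": [[0, 0, 0, 0, 0, -0.118], [0, 0, 0, 0, 0, -0.118], [0, 0, 0, 0, 0, -0.118], [0, 0, 0, 0, 0, -0.118], [0, 0, 0, 0, 0, -0.118], [0, 0, 0, 0, 0, -0.118], [0, 0, 0, 0, 0, -0.118], [0, 0, 0, 0, 0, -0.118], [20, 1, 0, 0, 0, 0], [36, 1.5, 0, 0, 0, 0], [36, 1.5, 0, 0, 0, 0], [36, 1.5, 0, 0, 0, 0], [36, 1.5, 0, 0, 0, 0], [36, 1.5, 0, 0, 0, 0], [36, 1.5, 0, 0, 0, 0], [36, 1.5, 0, 0, 0, 0], [36, 1.5, 0, 0, 0, 0], [36, 1.5, 0, 0, 0, 0], [36, 1.5, 0, 0, 0, 0], [36, 1.5, 0, 0, 0, 0]], "hand": 0}}

```text
time_s: 3.47
eef_pos: [0.3126, -0.089, 0.2316]
ee_rot: [[0.252, 0.968, 0.001], [0.968, -0.252, -0.0], [-0.0, 0.001, -1.0]]
contact_force: [1.0, 1.0, 0.4]
finger_gap: 0.0855
```

Call:
{"method": "arm_command", "body": {"steps": [[36, 1.5, 0, 0, 0, 0], [36, 1.5, 0, 0, 0, 0], [36, 1.5, 0, 0, 0, 0], [36, 1.5, 0, 0, 0, 0], [36, 1.5, 0, 0, 0, 0], [36, 1.5, 0, 0, 0, 0], [36, 1.5, 0, 0, 0, 0], [36, 1.5, 10, 0, 0, 0], [36, 1.5, 20, 0, 0, 0], [36, 1.5, 20, 0, 0, 0], [36, 1.5, 20, 0, 0, 0], [36, 1.5, 20, 0, 0, 0], [20, 1.5, 10, 0, 0, 0], [0, 0, 0, 0, 0, 0]]}}

```text
time_s: 4.63
eef_pos: [0.4448, 0.3447, 0.1276]
ee_rot: [[0.248, 0.969, -0.003], [0.969, -0.248, -0.002], [-0.003, -0.003, -1.0]]
contact_force: [0.4, -0.5, -0.1]
finger_gap: 0.0854
```

```bash
python3 - <<'E'
from fit import *
import pickle
s=observe();print(s["time_s"],s["eef_pos"],s["ee_rot"].round(4),s["qpos"].round(1),s["contact_force"].round(2))
a=avg("top",1);b=avg("scene",1)
cv2.imwrite("pics/t1.png",cv2.resize(a["img"][200:300,150:290][:,:,::-1],None,fx=2.8*2,fy=5.6));cv2.imwrite("pics/s1.png",b["img"][:,:,::-1])
x=cv2.resize(a["img"][210:300,150:270][:,:,::-1],(400,300),interpolation=2);y=cv2.resize(b["img"][210:360,180:380][:,:,::-1],(400,300),interpolation=2);cv2.imwrite("pics/c1.png",np.hstack([x,y]))
E
```

```text
4.6333 [0.44481433 0.34466815 0.12759759] [[ 0.2482  0.9687 -0.0033]
 [ 0.9687 -0.2483 -0.0018]
 [-0.0026 -0.0028 -1.    ]] [ 37.8  12.5  -8.9  68.8   0.  142.1] [ 0.37 -0.49 -0.05][ WARN:0@13.078] global loadsave.cpp:1063 imwrite_ Unsupported depth image for selected encoder is fallbacked to CV_8U.
```

View pics/c1.png

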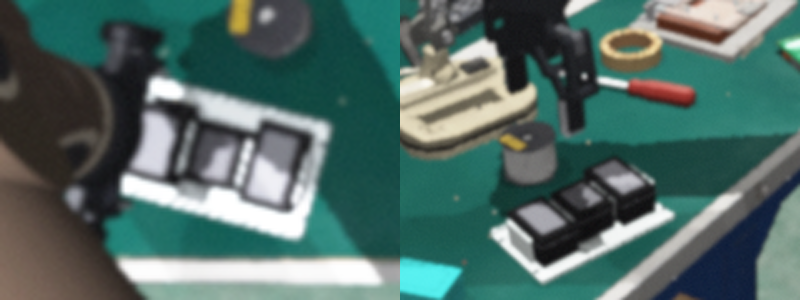

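Call:
{"method": "arm_command", "body": {"steps": [[9, -1, 10, 0, 0, 0], [9, 0, 25, 0, 0, 0], [0, 0, 25, 0, 0, 0], [0, 0, 20, 0, 0, 0], [0, 0, 0, 0, 0, 0]]}}

```text
time_s: 5.15
eef_pos: [0.4468, 0.3575, 0.0477]
ee_rot: [[0.252, 0.968, -0.004], [0.968, -0.252, -0.003], [-0.004, -0.003, -1.0]]
contact_force: [-0.3, 0.4, 0.5]
finger_gap: 0.0851
```

```bash
cat > look.py <<'E'
import sys
from fit import *
def look(name,ct,cs):
    s=observe();print(s["time_s"],s["eef_pos"].round(4),s["contact_force"].round(1),s["finger_gap"])
    a=avg("top",1);b=avg("scene",1)
    o=[cv2.resize(f["img"][c[1]:c[3],c[0]:c[2]][:,:,::-1].astype(np.uint8),(400,300*1),interpolation=2) for f,c in((a,ct),(b,cs))]
    cv2.imwrite(f"pics/{name}.png",np.hstack(o));return a,b
E
python3 -c "
from look import *
look('c2',(150,210,270,300),(205,240,325,330))"
```

```text
5.15 [0.4468 0.3575 0.0477] [-0.3  0.4  0.5] 0.08513471462031635
```

View pics/c2.png

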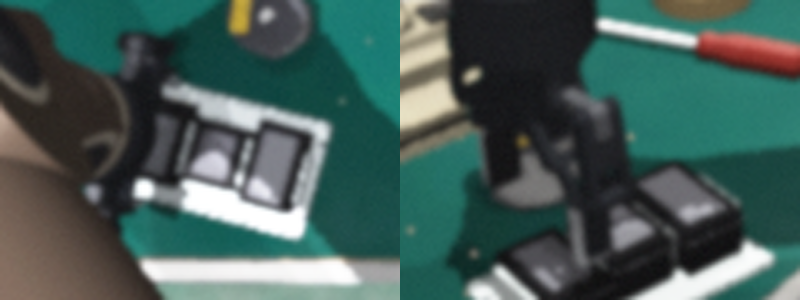

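```bash
python3 - <<'E'
from look import *
s=observe();p=s["eef_pos"];R=s["ee_rot"];b=grab_frame("scene");a=grab_frame("top")
for z in(0,-.013):
    for k in(-.0425,.0425): print(z,k,proj(b,p+R@[0,k,z]).round(1),proj(a,p+R@[0,k,z]).round(1))
im=b["img"][260:335,210:310][:,:,::-1];cv2.imwrite("pics/c3.png",cv2.resize(im,(800,600),interpolation=2))
E
```

```text
0 -0.0425 [[260.8 321. ]] [[190.5 267. ]]
0 0.0425 [[236.2 299.8]] [[199.9 234.4]]
-0.013 -0.0425 [[260.2 315.1]] [[189. 267.]]
-0.013 0.0425 [[235.5 294.1]] [[198.6 233.9]]
```

View pics/c3.png

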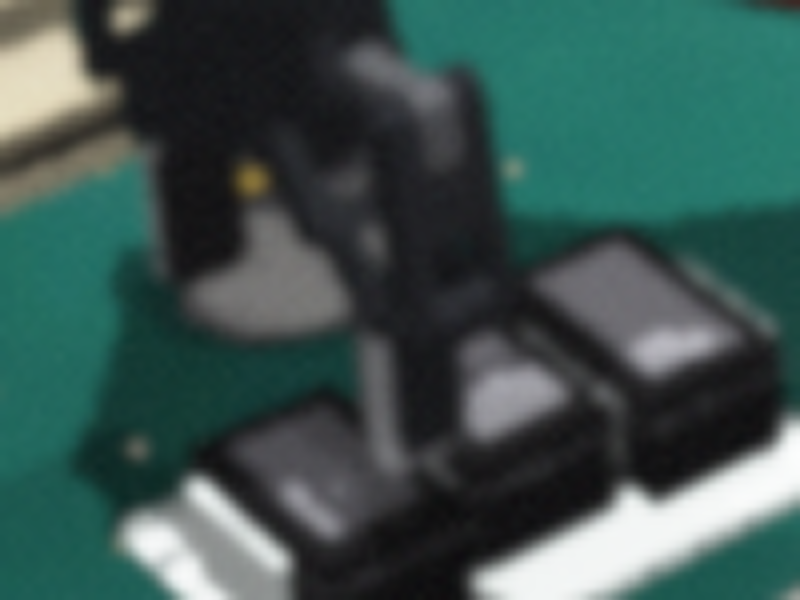

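Call:
{"method": "arm_command", "body": {"steps": [[3, 0, 0, 0, 0, 0], [3, 0, 5, 0, 0, 0], [0, 0, 10, 0, 0, 0], [0, 0, 10, 0, 0, 0], [0, 0, 8, 0, 0, 0], [0, 0, 3, 0, 0, 0], [0, 0, 0, 0, 0, 0]]}}

```text
time_s: 5.93
eef_pos: [0.4493, 0.3647, 0.0136]
ee_rot: [[0.251, 0.968, -0.002], [0.968, -0.251, -0.002], [-0.002, -0.002, -1.0]]
contact_force: [0.4, 0.4, 0.0]
finger_gap: 0.0852
```

```bash
python3 - <<'E'
from look import *
s=observe();print(s["eef_pos"].round(4),s["contact_force"].round(1));b=grab_frame("scene")
im=b["img"][260:335,210:310][:,:,::-1];cv2.imwrite("pics/c4.png",cv2.resize(im,(800,600),interpolation=2))
E
```

```text
[0.4493 0.3647 0.0136] [0.4 0.4 0. ]
```

View pics/c4.png

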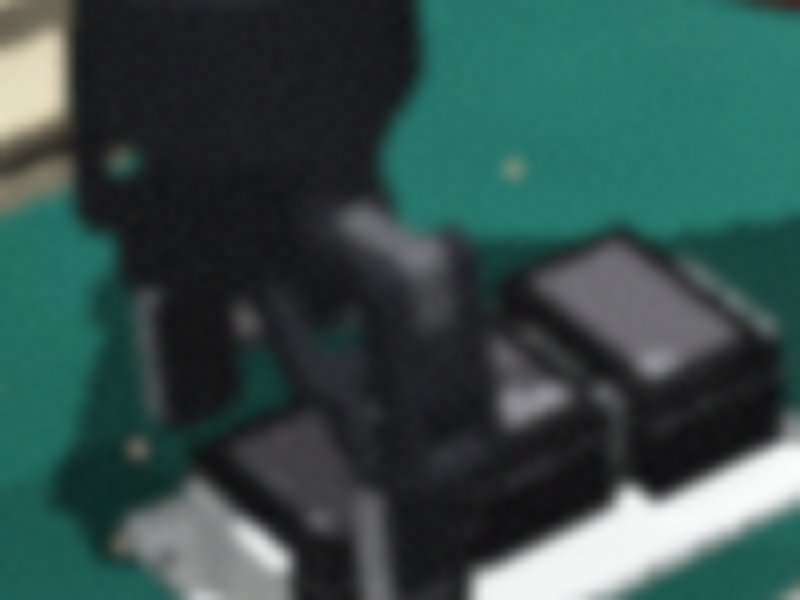

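Call:
{"method": "arm_command", "body": {"steps": [[0, 0, 0, 0, 0, 0], [0, 0, 0, 0, 0, 0], [0, 0, 0, 0, 0, 0], [0, 0, 0, 0, 0, 0], [0, 0, 0, 0, 0, 0], [0, 0, 0, 0, 0, 0]], "hand": 255}}

```text
time_s: 6.48
eef_pos: [0.4507, 0.3658, 0.0162]
ee_rot: [[0.251, 0.968, 0.001], [0.968, -0.251, 0.001], [0.001, 0.001, -1.0]]
contact_force: [-0.6, 0.2, 6.3]
finger_gap: 0.0584
```

Call:
{"method": "arm_command", "body": {"steps": [[0, 0, -4, 0, 0, 0], [0, 0, -8, 0, 0, 0], [0, 0, -12, 0, 0, 0], [0, 0, -20, 0, 0, 0], [0, 0, -25, 0, 0, 0], [0, 0, -25, 0, 0, 0], [0, 0, 0, 0, 0, 0]]}}

```text
time_s: 7.07
eef_pos: [0.452, 0.3668, 0.1148]
ee_rot: [[0.251, 0.968, 0.006], [0.968, -0.251, 0.004], [0.006, 0.004, -1.0]]
contact_force: [1.2, 0.8, 0.1]
finger_gap: 0.0587
```

```bash
python3 - <<'E'
from look import *
look('c5',(150,210,270,300),(205,210,365,330))
E
```

```text
7.0667 [0.452  0.3668 0.1148] [1.2 0.8 0.1] 0.05868091804265915
```

View pics/c5.png

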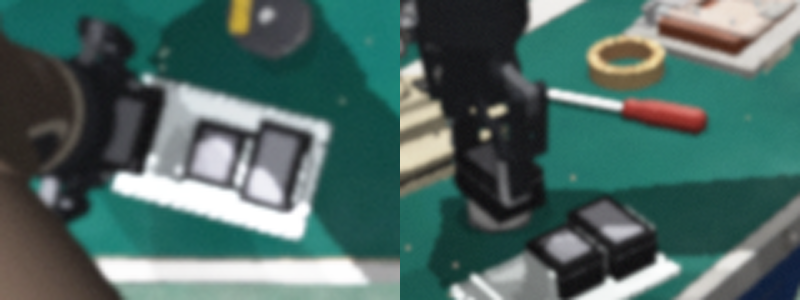

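Call:
{"method": "arm_command", "body": {"steps": [[-15, 2, 0, 0, 0, 0], [-30, 4, 0, 0, 0, 0], [-32, 4, 0, 0, 0, 0], [-32, 4, 0, 0, 0, 0], [-32, 4, 0, 0, 0, 0], [-32, 4, 0, 0, 0, 0], [-32, 4, 0, 0, 0, 0], [-32, 4, 5, 0, 0, 0], [-32, 4, 10, 0, 0, 0], [-25, 4, 15, 0, 0, 0], [-12, 3, 15, 0, 0, -0.065], [0, 0, 15, 0, 0, -0.065], [0, 0, 0, 0, 0, 0], [0, 0, 0, 0, 0, 0]]}}

```text
time_s: 8.33
eef_pos: [0.4114, 0.0586, 0.0479]
ee_rot: [[0.126, 0.992, -0.004], [0.992, -0.126, -0.0], [-0.001, -0.004, -1.0]]
contact_force: [-0.2, 0.0, -0.5]
finger_gap: 0.0585
```

```bash
python3 - <<'E'
from look import *
s=observe();print(s["ee_rot"].round(4))
look('c6',(240,200,400,320),(250,210,410,330))
E
```

```text
[[ 1.259e-01  9.920e-01 -3.800e-03]
 [ 9.920e-01 -1.259e-01 -5.000e-04]
 [-9.000e-04 -3.700e-03 -1.000e+00]]
8.3333 [0.4114 0.0586 0.0479] [-0.2  0.  -0.5] 0.058513747075292395
```

View pics/c6.png

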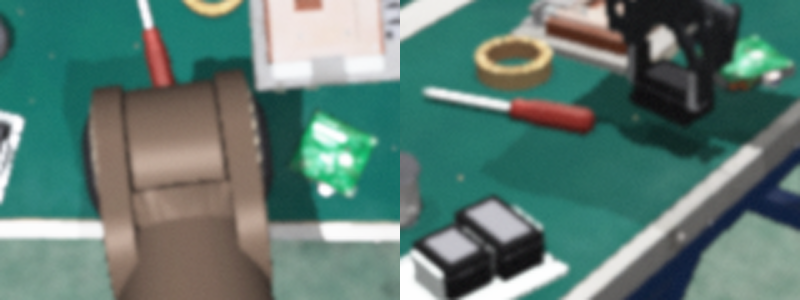

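Call:
{"method": "arm_command", "body": {"steps": [[0, 0, 12, 0, 0, 0], [0, 0, 12, 0, 0, 0], [0, 0, 6, 0, 0, 0], [0, 0, 2, 0, 0, 0], [0, 0, 2, 0, 0, 0], [0, 0, 1, 0, 0, 0], [0, 0, 0, 0, 0, 0]]}}

```text
time_s: 9.02
eef_pos: [0.4133, 0.0591, 0.0147]
ee_rot: [[0.124, 0.992, 0.001], [0.992, -0.124, 0.0], [0.0, 0.001, -1.0]]
contact_force: [-0.1, -0.6, -1.7]
finger_gap: 0.0587
```

Call:
{"method": "arm_command", "body": {"steps": [[0, 0, 1, 0, 0, 0], [0, 0, 1, 0, 0, 0], [0, 0, 1, 0, 0, 0], [0, 0, 0, 0, 0, 0]]}}

```text
time_s: 9.35
eef_pos: [0.4133, 0.059, 0.0121]
ee_rot: [[0.124, 0.992, 0.001], [0.992, -0.124, 0.0], [0.0, 0.001, -1.0]]
contact_force: [-2.5, 0.2, 6.7]
finger_gap: 0.0584
```

Call:
{"method": "arm_command", "body": {"steps": [[0, 0, 0, 0, 0, 0], [0, 0, 0, 0, 0, 0], [0, 0, 0, 0, 0, 0], [0, 0, 0, 0, 0, 0], [0, 0, -15, 0, 0, 0], [0, 0, -25, 0, 0, 0], [0, 0, -25, 0, 0, 0], [0, 0, 0, 0, 0, -0.121], [0, 0, 0, 0, 0, -0.121], [0, 0, 0, 0, 0, -0.121], [0, 0, 0, 0, 0, -0.121], [0, 0, 0, 0, 0, -0.121], [0, 0, 0, 0, 0, -0.121], [0, 0, 0, 0, 0, -0.121], [0, 0, 0, 0, 0, -0.121], [0, 0, 0, 0, 0, -0.121], [0, 0, 0, 0, 0, -0.121], [0, 0, 0, 0, 0, -0.121], [0, 0, 0, 0, 0, -0.121], [0, 0, 0, 0, 0, -0.119]], "hand": 0}}

```text
time_s: 11.02
eef_pos: [0.4129, 0.0589, 0.0762]
ee_rot: [[-0.993, 0.118, -0.0], [0.118, 0.993, -0.0], [0.0, -0.0, -1.0]]
contact_force: [-0.5, 0.4, 0.3]
finger_gap: 0.0853
```

Call:
{"method": "arm_command", "body": {"steps": [[0, 0, 0, 0, 0, 0], [0, 0, 0, 0, 0, 0]]}}

```text
time_s: 11.18
eef_pos: [0.4129, 0.0589, 0.0762]
ee_rot: [[-0.992, 0.127, -0.0], [0.127, 0.992, -0.0], [0.0, -0.0, -1.0]]
contact_force: [-0.1, 1.1, 0.1]
finger_gap: 0.0855
```

```bash
python3 - <<'E'
from look import *
look('c7',(240,200,400,320),(310,210,430,300))
s=observe();print(s["ee_rot"].round(4),s["qpos"].round(1))
E
```

```text
11.1833 [0.4129 0.0589 0.0762] [-0.1  1.1  0.1] 0.0855041866075541
[[-9.920e-01  1.262e-01 -1.000e-04]
 [ 1.262e-01  9.920e-01 -0.000e+00]
 [ 1.000e-04 -0.000e+00 -1.000e+00]] [  8.1  -1.5 -31.3  60.3   0.   15.4]
```

View pics/c7.png

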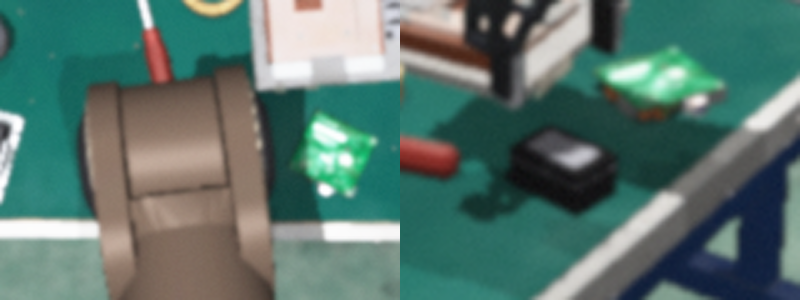

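Call:
{"method": "arm_command", "body": {"steps": [[4, 0, 15, 0, 0, 0], [0, 0, 20, 0, 0, 0], [0, 0, 15, 0, 0, 0], [0, 0, 9, 0, 0, 0], [0, 0, 3, 0, 0, 0], [0, 0, 0, 0, 0, 0], [0, 0, 0, 0, 0, 0]]}}

```text
time_s: 11.87
eef_pos: [0.4094, 0.0595, 0.0148]
ee_rot: [[-0.992, 0.124, 0.001], [0.124, 0.992, 0.0], [-0.001, 0.0, -1.0]]
contact_force: [-0.2, -0.1, -0.3]
finger_gap: 0.0853
```

Call:
{"method": "arm_command", "body": {"steps": [[0, 0, 1, 0, 0, 0], [0, 0, 0, 0, 0, 0], [0, 0, 0, 0, 0, 0], [0, 0, 0, 0, 0, 0], [0, 0, 0, 0, 0, 0], [0, 0, 0, 0, 0, 0], [0, 0, 0, 0, 0, 0], [0, 0, 0, 0, 0, 0]], "hand": 255}}

```text
time_s: 12.53
eef_pos: [0.4097, 0.0595, 0.014]
ee_rot: [[-0.992, 0.124, 0.001], [0.124, 0.992, 0.0], [-0.001, 0.0, -1.0]]
contact_force: [-0.5, -1.3, 5.7]
finger_gap: 0.0383
```

```bash
python3 - <<'E'
from look import *
b=grab_frame("scene");pass
s=observe();print(s["eef_pos"].round(4),s["ee_rot"].round(4),s["finger_gap"],s["contact_force"])
cv2.imwrite("pics/c8.png",cv2.resize(b["img"][210:300,310:430][:,:,::-1],(800,600),interpolation=2))
E
```

```text
[0.4096 0.0595 0.014 ] [[-9.923e-01  1.235e-01  1.400e-03]
 [ 1.235e-01  9.923e-01  1.000e-04]
 [-1.400e-03  3.000e-04 -1.000e+00]] 0.038364203534730544 [-1.29862621 -0.34614422  5.07132543]
```

View pics/c8.png

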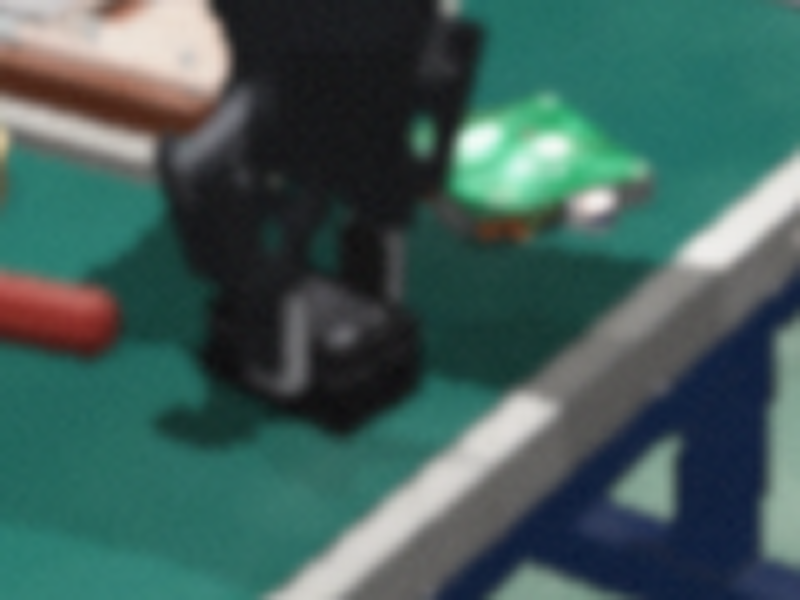

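```bash
python3 - <<'E'
import pickle
from ov import *
t,s=pickle.load(open("f0.pkl","rb"))
cv2.imwrite("pics/z1.png",overlay(t,[],434,225,56,52,14)[:600,:790]);cv2.imwrite("pics/z2.png",overlay(s,[],398,178,56,42,14))
E
```

```text
(no output)
```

View pics/z1.png

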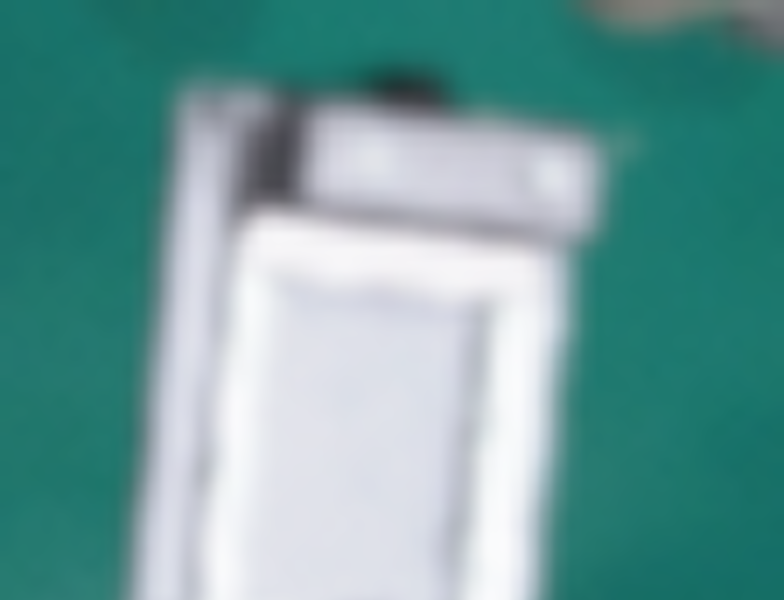

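View pics/z2.png

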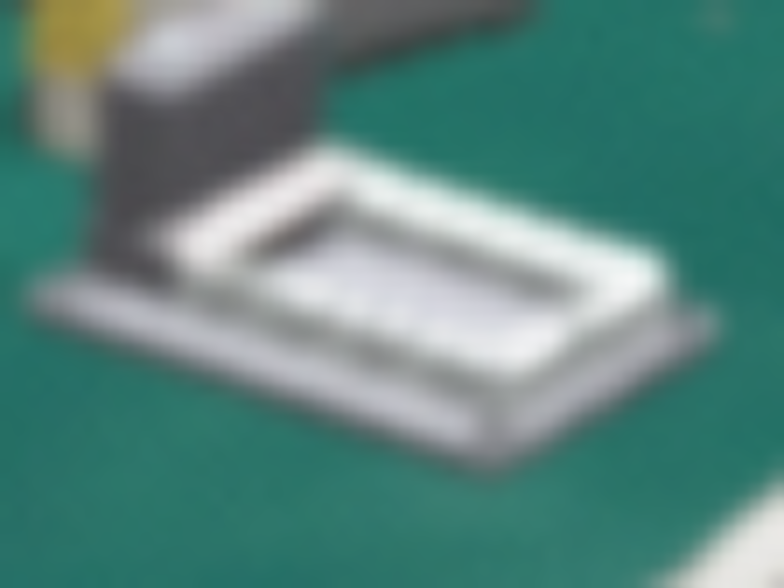

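```bash
cat > rend.py <<'E'
from ov import *
def quad(*p):return np.array(p,float)/1e3
def box(x0,x1,y0,y1,z0,z1):
    return [quad((x0,y0,z1),(x1,y0,z1),(x1,y1,z1),(x0,y1,z1)),
     quad((x0,y0,z0),(x1,y0,z0),(x1,y0,z1),(x0,y0,z1)),quad((x1,y1,z0),(x0,y1,z0),(x0,y1,z1),(x1,y1,z1)),
     quad((x0,y1,z0),(x0,y0,z0),(x0,y0,z1),(x0,y1,z1)),quad((x1,y0,z0),(x1,y1,z0),(x1,y1,z1),(x1,y0,z1))]
def prismx(x0,x1,pr): # profile list of (y,z) ccw seen from +x
    F=[];n=len(pr)
    for i in range(n):
        a,b=pr[i],pr[(i+1)%n];F.append(quad((x0,*a),(x1,*a),(x1,*b),(x0,*b)))
    F.append(quad(*[(x1,*a) for a in pr]));F.append(quad(*[(x0,*a) for a in pr[::-1]]));return F
def prismy(y0,y1,pr):
    F=[]
    n=len(pr)
    for i in range(n):
        a,b=pr[i],pr[(i+1)%n];F.append(quad((a[0],y0,a[1]),(a[0],y1,a[1]),(b[0],y1,b[1]),(b[0],y0,b[1])))
    return F
cradle_parts=[box(-42,66,-37,37,0,8),
 prismx(-37,41,[(21,8),(27,8),(27,20),(24,20),(21,17)]),
 prismx(-37,41,[(-27,8),(-21,8),(-21,17),(-24,20),(-27,20)]),
 prismy(-27,27,[(-37,8),(-31,8),(-31,17),(-34,20),(-37,20)])+[quad((-37,-27,8),(-37,27,8),(-37,27,20),(-37,-27,20))],
 box(32,41,-27,27,18,21), box(41,66,-27,27,8,54)]
SS=4
def render(f,parts,p,win):
    x0,y0,w,h=win;lab=np.zeros((h*SS,w*SS),np.int32);k=1
    R=R2(p[2]);t=np.array([p[0],p[1],0])
    cam=np.array(f["eye"])
    P=[[q@R.T+t for q in part] for part in parts]
    cen=[np.mean([q.mean(0) for q in part],0) for part in P]
    base_id=[0];order=[0]+sorted(range(1,len(P)-1),key=lambda i:-np.linalg.norm(cen[i]-cam))
    hp=len(P)-1
    # head: nearer or farther than walls; never overlaps wall views except from behind -> draw first if farther
    order=[0]+sorted(range(1,len(P)),key=lambda i:-np.linalg.norm(cen[i][:2]-cam[:2]) )
    labs={}
    for i in range(len(P)):
        for j in range(len(P[i])): labs[i,j]=k;k+=1
    for i in order:
        c=cen[i]
        for j,q in enumerate(P[i]):
            n=np.cross(q[1]-q[0],q[2]-q[1])
            if n@(q.mean(0)-c)<0 and len(q)==4: n=-n
            if n@(cam-q.mean(0))<=0: continue
            uv=(proj(f,q)-[x0,y0]+.5)*SS-.5
            cv2.fillPoly(lab,[np.round(uv*256).astype(np.int32)],labs[i,j],cv2.LINE_8,8)
    return lab
def resid(f,parts,p,win,blur,mask,ret=False):
    x0,y0,w,h=win;lab=render(f,parts,p,win);ids=np.unique(lab)
    cols=[]
    for i in ids:
        m=cv2.GaussianBlur((lab==i).astype(np.float32),(0,0),blur*SS);cols.append(cv2.resize(m,(w,h),interpolation=cv2.INTER_AREA)[mask])
    A=np.stack(cols,1);Y=f["img"][y0:y0+h,x0:x0+w][mask].astype(float)
    c,_,_,_=np.linalg.lstsq(A.T@A+1e-3*np.eye(len(ids)),A.T@Y,rcond=None)
    r=Y-A@c
    if ret:
        o=np.zeros((h,w,3));o[mask]=A@c;return o
    return np.abs(r).mean()
E
cat > fitc.py <<'E'
import pickle
from rend import *
from scipy.optimize import minimize
t,s=pickle.load(open("f0.pkl","rb"))
out=[]
for nm,f,win in (("top",t,(436,226,44,54)),("scene",s,(396,188,58,30))):
    mask=np.ones((win[3],win[2]),bool)
    if nm=="scene": pass
    best=None
    for bl in(.6,.9):
        for st in ((.4372,-.3134,-.122),(.4352,-.3103,-.14),(.439,-.315,-.11)):
            S=np.array([[0,0,0],[.003,0,0],[0,.003,0],[0,0,.04]])+st
            r=minimize(lambda p:resid(f,cradle_parts,p,win,bl,mask),st,method="Nelder-Mead",options=dict(initial_simplex=S,xatol=1e-5,fatol=1e-4,maxiter=200))
            if best is None or r.fun<best[0]:best=(r.fun,r.x,bl)
            print(nm,bl,r.x.round(5),round(r.fun,3))
    o=resid(f,cradle_parts,best[1],win,best[2],mask,True)
    x0,y0,w,h=win;im=f["img"][y0:y0+h,x0:x0+w]
    out.append(cv2.resize(np.hstack([im,o]).clip(0,255).astype(np.uint8)[:,:,::-1],(780,300 if nm=="scene" else 290),interpolation=cv2.INTER_NEAREST))
cv2.imwrite("pics/fit.png",np.vstack(out))
E
time python3 fitc.py
```

```text
top 0.6 [ 0.43886 -0.3145  -0.1186 ] 8.59
top 0.6 [ 0.43759 -0.31439 -0.1081 ] 8.755
top 0.6 [ 0.43857 -0.3144  -0.11583] 8.673
top 0.9 [ 0.43741 -0.31391 -0.11767] 7.5
top 0.9 [ 0.43733 -0.3142  -0.1137 ] 7.548
top 0.9 [ 0.4377  -0.31411 -0.1147 ] 7.442
scene 0.6 [ 0.43893 -0.31551 -0.11977] 9.771
scene 0.6 [ 0.43981 -0.3155  -0.13341] 9.733
scene 0.6 [ 0.43925 -0.31567 -0.11658] 9.687
scene 0.9 [ 0.43851 -0.31461 -0.12831] 8.108
scene 0.9 [ 0.43873 -0.31435 -0.13637] 8.078
scene 0.9 [ 0.43841 -0.31459 -0.11456] 8.113
real	0m16.704s
user	0m16.505s
sys	0m0.644s
```

View pics/fit.png

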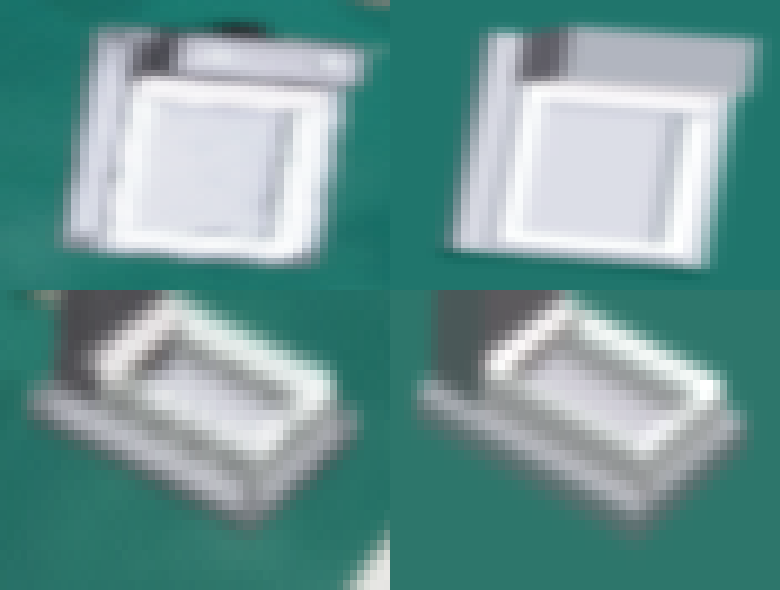

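```bash
cat > fitc2.py <<'E'
import pickle
from rend import *
from scipy.optimize import minimize
t,s=pickle.load(open("f0.pkl","rb"))
V=[]
for nm,f,win in (("top",t,(436,232,44,48)),("scene",s,(396,192,58,24))):
    mask=np.ones((win[3],win[2]),bool)
    if nm=="top": mask[:9,11:]=False
    else: mask[:5,:14]=False
    V.append((f,win,mask))
for bl in(.9,1.1,1.3):
    for vs,nm in ((V[:1],"top"),(V[1:],"scene"),(V,"both")):
        st=np.array((.438,-.3143,-.12))
        S=np.array([[0,0,0],[.003,0,0],[0,.003,0],[0,0,.04]])+st-np.array([.001,.001,.01])
        g=lambda p:sum(resid(f,cradle_parts,p,w,bl,m) for f,w,m in vs)
        r=minimize(g,st,method="Nelder-Mead",options=dict(initial_simplex=S,xatol=1e-5,fatol=1e-4,maxiter=200))
        print(nm,bl,r.x.round(5),round(r.fun,3))
E
python3 fitc2.py
```

```text
top 0.9 [ 0.44029 -0.31435 -0.11252] 4.119
scene 0.9 [ 0.43759 -0.31344 -0.11196] 6.957
both 0.9 [ 0.43846 -0.31423 -0.11564] 11.425
top 1.1 [ 0.44031 -0.31453 -0.11209] 4.276
scene 1.1 [ 0.43781 -0.3128  -0.11689] 6.791
both 1.1 [ 0.43856 -0.31425 -0.11637] 11.337
top 1.3 [ 0.4401  -0.31472 -0.11638] 4.764
scene 1.3 [ 0.43692 -0.31239 -0.12953] 7.31
both 1.3 [ 0.43873 -0.31445 -0.1235 ] 12.499
```

Call:
{"method": "arm_command", "body": {"steps": [[0, 0, -10, 0, 0, 0], [0, 0, -25, 0, 0, 0], [0, 0, -30, 0, 0, 0], [0, -15, -25, 0, 0, 0], [-6, -30, 0, 0, 0, 0], [-7, -34, 0, 0, 0, 0], [-7, -34, 0, 0, 0, 0], [-7, -34, 0, 0, 0, 0], [-7, -34, 0, 0, 0, 0], [-7, -34, 0, 0, 0, 0], [-7, -34, 0, 0, 0, 0], [-7, -34, 0, 0, 0, 0], [-7, -34, 0, 0, 0, 0], [-7, -30, 0, 0, 0, 0], [-6, -20, 0, 0, 0, 0], [0, 0, 0, 0, 0.1165, 0], [0, 0, 0, 0, 0.1165, 0], [0, 0, 0, 0, 0.116, 0], [0, 0, 0, 0, 0, 0], [0, 0, 0, 0, 0, 0]]}}

```text
time_s: 14.25
eef_pos: [0.4389, -0.3138, 0.1004]
ee_rot: [[-0.931, 0.123, -0.343], [0.114, 0.992, 0.045], [0.346, 0.003, -0.938]]
contact_force: [-0.2, -0.8, -0.9]
finger_gap: 0.0387
```

```bash
python3 - <<'E'
from look import *
import pickle
a,b=look('c9',(410,200,530,290),(350,110,510,230));pickle.dump((a,b,observe()),open("f9.pkl","wb"))
s=observe();print(s["ee_rot"].round(4),s["qpos"].round(1))
E
```

```text
14.25 [ 0.4389 -0.3138  0.1004] [-0.2 -0.8 -0.9] 0.0386932290772057
[[-9.331e-01  1.234e-01 -3.377e-01]
 [ 1.161e-01  9.924e-01  4.190e-02]
 [ 3.403e-01 -2.000e-04 -9.403e-01]] [-31.2  25.5   2.7  85.5  -8.  -22.9]
```

View pics/c9.png

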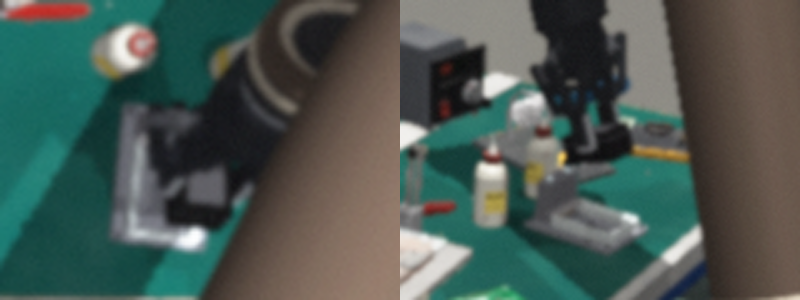

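```bash
cat > packov.py <<'E'
from rend import *
C=(.4387,-.3140,-.116)
def packsegs(s,off=(-3.7,0,14.0),dw=(0,0,0)):
    # tool axes: x=-packx, y=packy, z=-packz
    R=np.array(s["ee_rot"]);Rp=np.stack([-R[:,0],R[:,1],-R[:,2]],1)
    o=np.array(s["eef_pos"])-Rp@(np.array(off)/1e3)+np.array(dw)/1e3
    L=[]
    for x0,x1,y0,y1,z0,z1 in((-30,30,-20,20,0,32),(30,37,-18,18,0,8)):
        for z in(z0,z1): L+=rect(x0,x1,y0,y1,z)
        L+=[((x,y,z0),(x,y,z1)) for x in(x0,x1) for y in(y0,y1)]
    return [(Rp@(np.array(a)/1e3)+o,Rp@(np.array(b)/1e3)+o) for a,b in L],o,Rp
def cradsegs(p=C):
    m=lambda L:[(np.array(a)/1e3,np.array(b)/1e3) for a,b in L]
    return place(m(rect(-42,66,-37,37,8)+rect(-37,41,-27,27,20)+rect(-31,32,-21,21,17)+rect(41,66,-27,27,54)),*p)
E
python3 - <<'E'
from packov import *
import pickle
a,b,s=pickle.load(open("f9.pkl","rb"))
P,o,Rp=packsegs(s);cr=cradsegs()
A=overlay(a,[(P,(0,255,255)),(cr,(0,0,255))],430,220,50,60,10)[:600,:395*1]
B=overlay(b,[(P,(0,255,255)),(cr,(0,0,255))],390,145,66,66,9)[:600,:]
h=min(len(A),len(B));cv2.imwrite("pics/o9a.png",A);cv2.imwrite("pics/o9.png",np.hstack([A[:h],B[:h]])[:, :800])
E
```

```text
(no output)
```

View pics/o9.png

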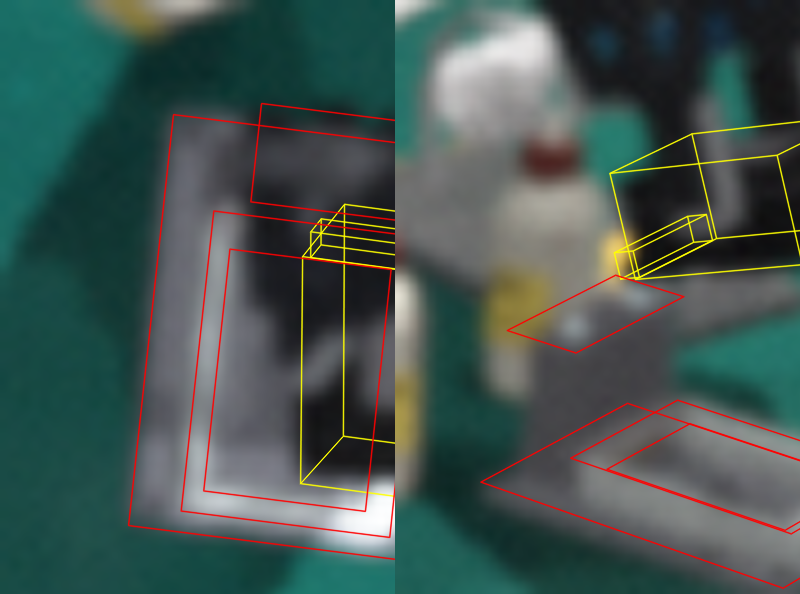

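```bash
python3 - <<'E'
from packov import *
import pickle
a,b,s=pickle.load(open("f9.pkl","rb"))
P,o,Rp=packsegs(s);cr=cradsegs()
b2=dict(b);b2["img"]=np.clip(b["img"]*1.6,0,255)
cv2.imwrite("pics/o9b.png",overlay(b2,[(P,(0,255,255)),(cr,(0,0,255))],395,145,72,66,11)[:740])
a2=dict(a);a2["img"]=np.clip(a["img"]*1.8,0,255)
B=overlay(b2,[(P,(0,255,255)),(cr,(0,0,255))],398,145,66,36,12)
B0=overlay(b2,[],398,145,66,36,6);A0=overlay(a2,[],430,220,66,36,6)
cv2.imwrite("pics/o9b.png",np.vstack([B,])); cv2.imwrite("pics/o9c.png",np.hstack([A0,B0]))
E
```

```text
(no output)
```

View pics/o9b.png

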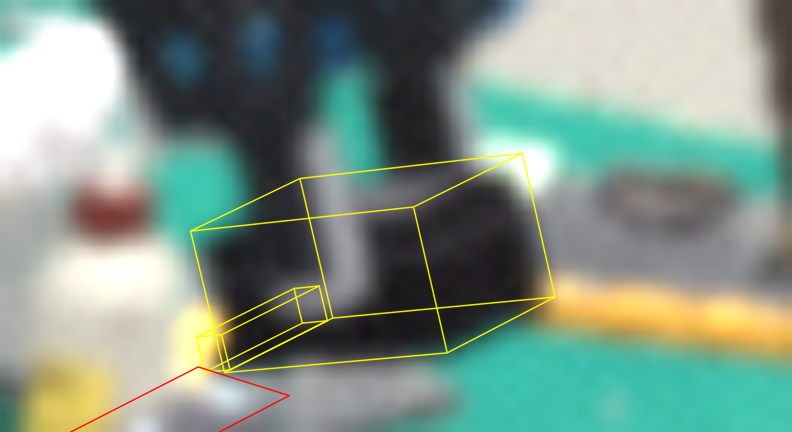

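View pics/o9c.png

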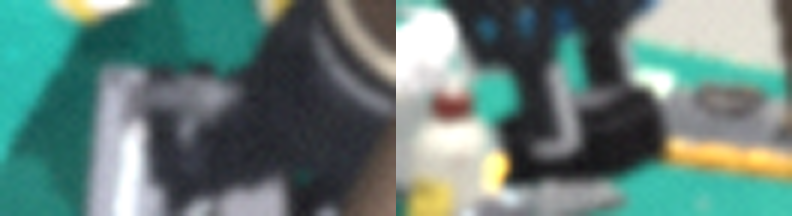

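```bash
cat > shift.py <<'E'
from packov import *
from scipy.optimize import minimize
def pack_shift(f,bg,s,win,maskpoly=None,bl=1.0,off=(-3.7,0,14.0)):
    P,o,Rp=packsegs(s,off)
    x0,y0,w,h=win
    pts=proj(f,np.array([p for sg in P for p in sg]))
    # silhouette: union of hulls of body and tongue
    nb=24;bd=pts[:24];tg=pts[24:]
    I=f["img"][y0:y0+h,x0:x0+w].astype(float);B=bg["img"][y0:y0+h,x0:x0+w].astype(float)
    mask=np.ones((h,w),bool) if maskpoly is None else maskpoly
    def model(d):
        m=np.zeros((h*SS,w*SS),np.uint8)
        for g in(bd,tg):
            hl=cv2.convexHull(g.astype(np.float32))[:,0]+np.array(d)
            uv=(hl-[x0,y0]+.5)*SS-.5;cv2.fillConvexPoly(m,np.round(uv*256).astype(np.int32),1,cv2.LINE_8,8)
        return cv2.resize(cv2.GaussianBlur(m.astype(np.float32),(0,0),bl*SS),(w,h),interpolation=cv2.INTER_AREA)
    def cost(d,ret=False):
        al=model(d)[...,None];M=al*np.array([28,28,30.])+(1-al)*B
        if ret:return M
        return np.minimum(np.abs(M-I),60)[mask].mean()
    r=min((minimize(cost,st,method="Nelder-Mead",options=dict(initial_simplex=np.array([[0,0],[1.5,0],[0,1.5]])+st,xatol=.01)) for st in((-1,-1),(0,0),(1,-1),(-1,1),(1,1))),key=lambda r:r.fun)
    return r.x,r.fun,cost((0,0)),cost(r.x,True)
E
python3 - <<'E'
from shift import *
import pickle
a,b,s=pickle.load(open("f9.pkl","rb"));t0,s0=pickle.load(open("f0.pkl","rb"))
win=(408,156,42,26);m=np.ones((26,42),bool);m[:16,:]=False;m[:, 38:]=m[:,38:]
m=np.zeros((26,42),bool);m[6:,:12]=True;m[14:,:]=True;m[8:,32:]=True
for bl in(.8,1.1):
    d,f1,f0,M=pack_shift(b,s0,s,win,m,bl);print(d,f1,f0)
I=b["img"][156:182,408:450]
cv2.imwrite("pics/sh.png",cv2.resize(np.hstack([I,M,np.where(m[...,None],I,0)]).clip(0,255).astype(np.uint8)[:,:,::-1]*1,(795,164),interpolation=0))
E
```

```text
[0.45763464 0.54096294] 14.971662755020043 16.33424557100975
[0.20754337 0.58316994] 14.940446454681153 16.292633518282248
```

View pics/sh.png

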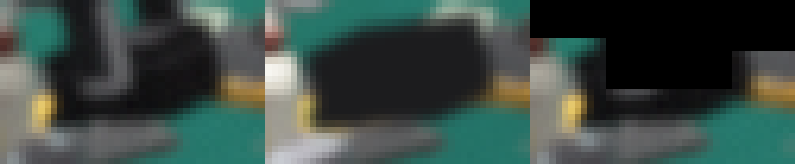

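Call:
{"method": "arm_command", "body": {"steps": [[-2.7, -0.2, 10, 0, 0, 0], [-2.7, -0.2, 10, 0.0027, 0, -0.0075], [-2.7, -0.2, 10, 0, 0, 0], [-2.7, -0.1, 10, 0, 0, 0], [-2.7, -0.1, 10, 0, 0, 0], [0, 0, 0, 0, 0, 0], [0, 0, 0, 0, 0, 0]]}}

```text
time_s: 14.93
eef_pos: [0.4329, -0.3139, 0.051]
ee_rot: [[-0.933, 0.116, -0.341], [0.108, 0.993, 0.04], [0.343, 0.001, -0.939]]
contact_force: [0.6, -0.0, -1.4]
finger_gap: 0.0389
```

```bash
cat > st.py <<'E'
from packov import *
C=(.4400,-.3147,-.116)
def rel(s,C=C,off=(-3.7,0,14.0)):
    _,o,Rp=packsegs(s,off);R=R2(C[2]);g=lambda q:(R.T@(o+Rp@(np.array(q)/1e3)-[C[0],C[1],.008])*1e3).round(2)
    th=np.degrees(np.arcsin(-Rp[2,0]));yaw=np.arctan2(Rp[1,0],Rp[0,0])-C[2]
    e=s["eef_pos"];print("t",round(s["time_s"],2),"F",s["contact_force"].round(1),"T",s["torque"].round(2),"gap",round(s["finger_gap"],4));print("tip bottom",g((37,0,0)),"rear bottom",g((-30,0,0)),"origin",g((0,0,0)),"pitch",th.round(2),"yaw err",yaw.round(4),"roll",Rp[2,1].round(4))
    return o,Rp
E
python3 - <<'E'
from st import *
from look import look
import pickle
a,b=look('c10',(430,220,490,265),(390,150,460,203));s=observe();rel(s);pickle.dump((a,b,s),open("f10.pkl","wb"))
P,o,Rp=packsegs(s);cr=cradsegs(C)
b2=dict(b);b2["img"]=np.clip(b["img"]*1.6,0,255)
a2=dict(a);a2["img"]=np.clip(a["img"]*1.8,0,255)
w=60;h=44
L=lambda f,x,y:[overlay(f,[],x,y,w,h,6.6),overlay(f,[(P,(0,255,255)),(cr,(0,0,255))],x,y,w,h,6.6)]
cv2.imwrite("pics/o10.png",np.vstack([np.hstack(L(a2,430,230)),np.hstack(L(b2,396,166))]))
E
```

```text
14.9333 [ 0.4329 -0.3139  0.051 ] [ 0.6 -0.  -1.4] 0.0388747701093725
t 15.03 F [ 0.3  0.  -1.5] T [-0.06 -0.46 -0.02] gap 0.0389
tip bottom [27.21 -0.38 16.82] rear bottom [-35.75  -0.39  39.72] origin [-7.56 -0.39 29.46] pitch 19.99 yaw err 0.0001 roll -0.0
```

View pics/o10.png

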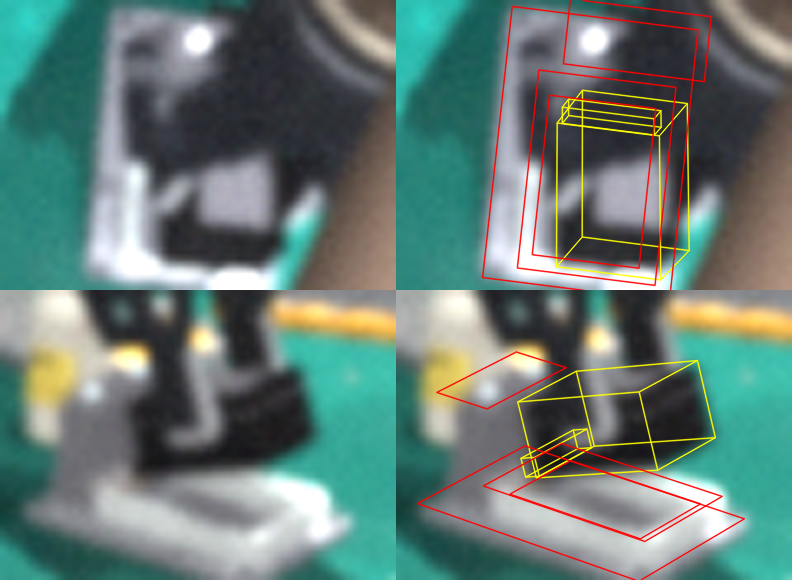

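```bash
cat > joint.py <<'E'
from st import *
from scipy.optimize import minimize
def joint(f,s,win,mask,bl=1.0,C=C,off=(-3.7,0,14.0)):
    x0,y0,w,h=win;P,o,Rp=packsegs(s,off)
    pts=proj(f,np.array([p for sg in P for p in sg]));bd,tg=pts[:24],pts[24:]
    I=f["img"][y0:y0+h,x0:x0+w].astype(float)
    def labs(d):
        f2=dict(f);K=np.array(f["mtx"]).copy();K[0,2]+=d[0];K[1,2]+=d[1];f2["mtx"]=K
        lab=render(f2,cradle_parts,C,win)
        for g in(bd,tg):
            hl=cv2.convexHull(g.astype(np.float32))[:,0]+np.array(d[2:4])
            uv=(hl-[x0,y0]+.5)*SS-.5;cv2.fillConvexPoly(lab,np.round(uv*256).astype(np.int32),999,cv2.LINE_8,8)
        return lab
    def cost(d,ret=False):
        lab=labs(d);ids=np.unique(lab);A=np.stack([cv2.resize(cv2.GaussianBlur((lab==i).astype(np.float32),(0,0),bl*SS),(w,h),interpolation=cv2.INTER_AREA) for i in ids],-1)
        a=A[mask];Y=I[mask];c=np.linalg.solve(a.T@a+1e-3*np.eye(len(ids)),a.T@Y)
        for _ in range(2):
            wt=1/np.maximum(np.abs(Y-a@c).mean(1),5);c=np.linalg.solve((a*wt[:,None]).T@a+1e-3*np.eye(len(ids)),(a*wt[:,None]).T@Y)
        if ret:return A@c
        return np.minimum(np.abs(Y-a@c),50).mean()
    best=None
    for st in ((0,0,0,0),(0,1,0,0),(0,0,0,.7),(.5,.5,.5,0)):
        S=np.vstack([np.zeros(4),np.eye(4)*1.2])+st
        r=minimize(cost,st,method="Nelder-Mead",options=dict(initial_simplex=S,xatol=.01,fatol=1e-3,maxiter=250))
        if best is None or r.fun<best.fun:best=r
    return best.x,best.fun,cost((0,0,0,0)),cost(best.x,True)
E
python3 - <<'E'
from joint import *
import pickle
a,b,s=pickle.load(open("f10.pkl","rb"))
o=[]
win=(396,180,58,34);m=np.ones((34,58),bool);m[:9,:]=False;m[9:12,:20]=False
m[0:9,42:47]=True
m[:13,22:34]=False
r=joint(b,s,win,m);print("scene",r[0].round(2),r[1:3]);I=b["img"][180:214,396:454];o.append(np.hstack([I,np.where(m[...,None],I,0),r[3]]))
win=(440,236,42,40);m=np.ones((40,42),bool);m[:18,:]=False;m[18:26,9:]=False;m[:,32:]=False;m[18:,29:]=False;m[26:32,10:30]=False
r2=joint(a,s,win,m);print("top",r2[0].round(2),r2[1:3]);I=a["img"][236:276,440:482];o.append(np.hstack([I,np.where(m[...,None],I,0),r2[3]]))
o=[cv2.resize(np.clip(x*1.6,0,255).astype(np.uint8)[:,:,::-1],(795,int(795*x.shape[0]/x.shape[1])),interpolation=0) for x in o]
cv2.imwrite("pics/j.png",np.vstack(o))
E
```

```text
scene [ 1.63 -0.4  -0.26  0.21] (np.float64(10.748701957646535), np.float64(11.902300793191513))
top [-0.63  1.4   0.23 -0.6 ] (np.float64(9.177389423950215), np.float64(10.869262958796552))
```

View pics/j.png

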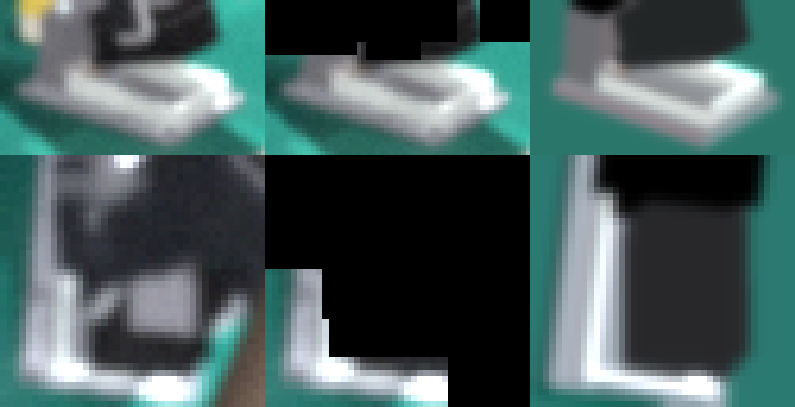

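Call:
{"method": "arm_command", "body": {"steps": [[-1.1, 0.2, 3.5, 0, 0, 0], [-1.1, 0.2, 3.5, 0, 0, 0], [-1.1, 0.2, 3.5, 0, 0, 0], [0, 0, 0, 0, 0, 0]]}}

```text
time_s: 15.37
eef_pos: [0.4331, -0.3137, 0.0399]
ee_rot: [[-0.933, 0.116, -0.34], [0.109, 0.993, 0.039], [0.342, -0.0, -0.94]]
contact_force: [0.2, -0.8, -1.1]
finger_gap: 0.0388
```

```bash
python3 -c "
from st import *
rel(observe())"
```

```text
t 15.37 F [ 0.2 -0.8 -1.1] T [-0.25 -0.55  0.1 ] gap 0.0388
tip bottom [26.5   0.16  4.83] rear bottom [-36.45   0.15  27.77] origin [-8.27  0.15 17.5 ] pitch 20.03 yaw err 0.0001 roll -0.0003
```

Call:
{"method": "arm_command", "body": {"steps": [[-0.5, 0, 1.5, 0, 0, 0], [-0.5, 0, 1.5, 0, 0, 0], [0, 0, 0, 0, 0, 0]]}}

```text
time_s: 15.62
eef_pos: [0.4332, -0.3138, 0.0373]
ee_rot: [[-0.933, 0.116, -0.34], [0.109, 0.993, 0.039], [0.342, -0.0, -0.94]]
contact_force: [-0.2, -2.0, -3.1]
finger_gap: 0.0386
```

```bash
python3 -c "
from st import *
rel(observe())"
```

```text
t 15.62 F [-0.2 -2.  -3.1] T [-0.42 -0.4   0.05] gap 0.0386
tip bottom [26.56  0.08  2.25] rear bottom [-36.4    0.07  25.16] origin [-8.21  0.07 14.9 ] pitch 20.0 yaw err 0.0 roll -0.0003
```

Call:
{"method": "arm_command", "body": {"steps": [[-1.4, -0.3, -0.5, 0, 0, 0], [-1.4, 0, -0.5, 0, 0, 0], [-0.9, 0, -0.3, 0, 0, 0], [-0.9, 0, -0.3, 0, 0, 0], [0, 0, 0, 0, 0, 0]]}}

```text
time_s: 16.03
eef_pos: [0.4378, -0.3144, 0.0373]
ee_rot: [[-0.933, 0.116, -0.34], [0.108, 0.993, 0.04], [0.343, 0.0, -0.939]]
contact_force: [-1.4, -0.9, -1.9]
finger_gap: 0.0383
```

```bash
python3 -c "
from st import *
rel(observe())"
```

```text
t 16.03 F [-1.4 -0.9 -1.9] T [-0.15 -0.22  0.04] gap 0.0383
tip bottom [31.22  0.05  2.17] rear bottom [-3.172e+01  3.000e-02  2.513e+01] origin [-3.54  0.04 14.85] pitch 20.04 yaw err 0.0003 roll 0.0003
```

Call:
{"method": "arm_command", "body": {"steps": [[-0.4, 0, 1.1, 0, 0, 0], [-0.9, 0, -0.3, 0, 0, 0], [-0.9, 0, -0.3, 0, 0, 0], [0, 0, 0, 0, 0, 0]]}}

```text
time_s: 16.37
eef_pos: [0.4401, -0.3147, 0.0363]
ee_rot: [[-0.934, 0.115, -0.339], [0.108, 0.993, 0.04], [0.342, 0.0, -0.94]]
contact_force: [-0.1, -0.4, -1.8]
finger_gap: 0.0386
```

```bash
python3 -c "
from st import *
rel(observe())"
```

```text
t 16.37 F [-0.1 -0.4 -1.8] T [-0.06 -0.45 -0.  ] gap 0.0386
tip bottom [33.61  0.04  1.19] rear bottom [-2.936e+01  2.000e-02  2.408e+01] origin [-1.17  0.03 13.83] pitch 19.98 yaw err 0.0003 roll 0.0001
```

Call:
{"method": "arm_command", "body": {"steps": [[0, 0, 1.8, 0, -0.0436, 0], [0, 0, 1.8, 0, -0.0436, 0], [0.1, 0, 1.8, 0, -0.0436, 0], [0.1, 0, 1.8, 0, -0.0436, 0], [0, 0, 0, 0, 0, 0], [0, 0, 0, 0, 0, 0]]}}

```text
time_s: 16.87
eef_pos: [0.4372, -0.3144, 0.03]
ee_rot: [[-0.978, 0.116, -0.173], [0.114, 0.993, 0.02], [0.174, -0.0, -0.985]]
contact_force: [0.6, -0.3, -0.9]
finger_gap: 0.0385
```

```bash
python3 -c "
from st import *
rel(observe())"
```

```text
t 16.87 F [ 0.6 -0.3 -0.9] T [-0.08 -0.17  0.01] gap 0.0385
tip bottom [34.81 -0.1   1.11] rear bottom [-31.17  -0.07  12.77] origin [-1.63 -0.08  7.55] pitch 10.02 yaw err -0.0004 roll -0.0003
```

Call:
{"method": "arm_command", "body": {"steps": [[-0.9, 0, 0.3, 0, 0, 0], [-0.5, 0, -0.1, 0, 0, 0], [0, 0, 0, 0, 0, 0], [0, 0, 0, 0, 0, 0]]}}

```text
time_s: 17.2
eef_pos: [0.439, -0.3147, 0.0289]
ee_rot: [[-0.978, 0.115, -0.174], [0.114, 0.993, 0.02], [0.175, -0.0, -0.985]]
contact_force: [-3.1, 0.6, 3.2]
finger_gap: 0.0388
```

```bash
python3 -c "
from st import *
rel(observe())"
```

```text
t 17.2 F [-3.1  0.6  3.2] T [0.03 0.49 0.01] gap 0.0388
tip bottom [ 3.66e+01 -7.00e-02  1.00e-02] rear bottom [-29.37  -0.1   11.73] origin [ 0.17 -0.08  6.48] pitch 10.08 yaw err 0.0005 roll -0.0
```

Call:
{"method": "arm_command", "body": {"steps": [[0.5, 0, 1.6, 0, -0.044, 0], [0.5, 0, 1.7, 0, -0.044, 0], [0, 0, 0, 0, 0, 0], [0, 0, 0, 0, 0, 0]]}}

```text
time_s: 17.53
eef_pos: [0.4373, -0.3146, 0.0259]
ee_rot: [[-0.989, 0.116, -0.086], [0.116, 0.993, 0.01], [0.087, -0.0, -0.996]]
contact_force: [-1.3, -1.3, -1.9]
finger_gap: 0.0389
```

```bash
python3 -c "
from st import *
rel(observe())"
```

```text
t 17.53 F [-1.3 -1.3 -1.9] T [-0.25  0.13  0.11] gap 0.0389
tip bottom [36.65 -0.19  0.43] rear bottom [-30.09  -0.17   6.26] origin [-0.21 -0.18  3.65] pitch 4.99 yaw err -0.0003 roll -0.0003
```

Call:
{"method": "arm_command", "body": {"steps": [[0.4, 0, 1.9, 0, -0.0436, 0], [0.5, 0, 1.9, 0, -0.0436, 0], [0, 0, 0, 0, 0, 0], [0, 0, 0, 0, 0, 0]]}}

```text
time_s: 17.87
eef_pos: [0.4364, -0.3145, 0.0223]
ee_rot: [[-0.993, 0.116, -0.001], [0.116, 0.993, -0.0], [0.001, -0.0, -1.0]]
contact_force: [-0.6, -1.9, -0.5]
finger_gap: 0.0384
```

```bash
python3 - <<'E'
from st import *
from look import look
rel(observe());a,b=look('c11',(430,220,490,265),(390,160,460,213))
E
```

```text
t 17.87 F [-0.6 -1.9 -0.5] T [-0.26  0.12  0.02] gap 0.0384
tip bottom [37.09 -0.19  0.25] rear bottom [-29.91  -0.18   0.28] origin [ 0.09 -0.18  0.27] pitch 0.03 yaw err -0.0001 roll -0.0002
17.8667 [ 0.4364 -0.3145  0.0223] [-0.6 -1.9 -0.5] 0.038369868067333106
```

View pics/c11.png

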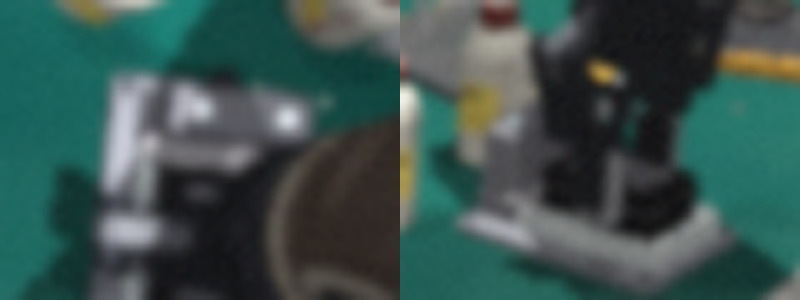

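Call:
{"method": "arm_command", "body": {"steps": [[0, 0, 0.6, 0, 0, 0], [0, 0, 0.4, 0, 0, 0], [0, 0, 0, 0, 0, 0]]}}

```text
time_s: 18.22
eef_pos: [0.4367, -0.3145, 0.022]
ee_rot: [[-0.993, 0.115, -0.0], [0.115, 0.993, -0.0], [0.0, -0.0, -1.0]]
contact_force: [-3.5, 0.5, 7.8]
finger_gap: 0.0386
```

Call:
{"method": "arm_command", "body": {"steps": [[0, 0, 0, 0, 0, 0], [0, 0, 0, 0, 0, 0], [0, 0, 0, 0, 0, 0], [0, 0, 0, 0, 0, 0], [0, 0, 0, 0, 0, 0], [0, 0, -5, 0, 0, 0], [0, 0, -15, 0, 0, 0], [0, 0, -25, 0, 0, 0], [0, 0, -35, 0, 0, 0], [0, 0, -35, 0, 0, 0], [10, 10, -35, 0, 0, 0], [20, 35, -20, 0, 0, 0], [20, 38, 0, 0, 0, 0], [15, 38, 0, 0, 0, 0], [10, 38, 0, 0, 0, 0], [0, 38, 0, 0, 0, 0], [0, 38, 0, 0, 0, 0], [0, 30, 0, 0, 0, 0], [0, 0, 0, 0, 0, 0]], "hand": 0}}

```text
time_s: 19.8
eef_pos: [0.3941, -0.0423, 0.1902]
ee_rot: [[-0.994, 0.11, 0.002], [0.11, 0.994, 0.002], [-0.002, 0.002, -1.0]]
contact_force: [-1.0, 0.5, -0.6]
finger_gap: 0.0852
```

```bash
python3 - <<'E'
from st import *
import pickle
from look import look
a,b=look('c12',(430,220,490,265),(390,160,460,213));pickle.dump((a,b),open("f12.pkl","wb"))
m=lambda L:[(np.array(x)/1e3,np.array(y)/1e3) for x,y in L]
pk=place(m(rect(-30,30,-20,20,40)),*C)
L=lambda f,x,y:[overlay(f,[],x,y,50,40,7.9),overlay(f,[(pk,(0,255,255)),(cradsegs(C),(0,0,255))],x,y,50,40,7.9)]
cv2.imwrite("pics/o12.png",np.vstack([np.hstack(L(a,434,228))[:300],np.hstack(L(b,400,175))[:300]]))
cv2.imwrite("pics/full12.png",np.hstack([cv2.resize(f["img"].astype(np.uint8)[:,:,::-1],(400,300)) for f in(a,b)]))
E
```

```text
19.8 [ 0.3941 -0.0423  0.1902] [-1.   0.5 -0.6] 0.08515523767242858
```

View pics/o12.png

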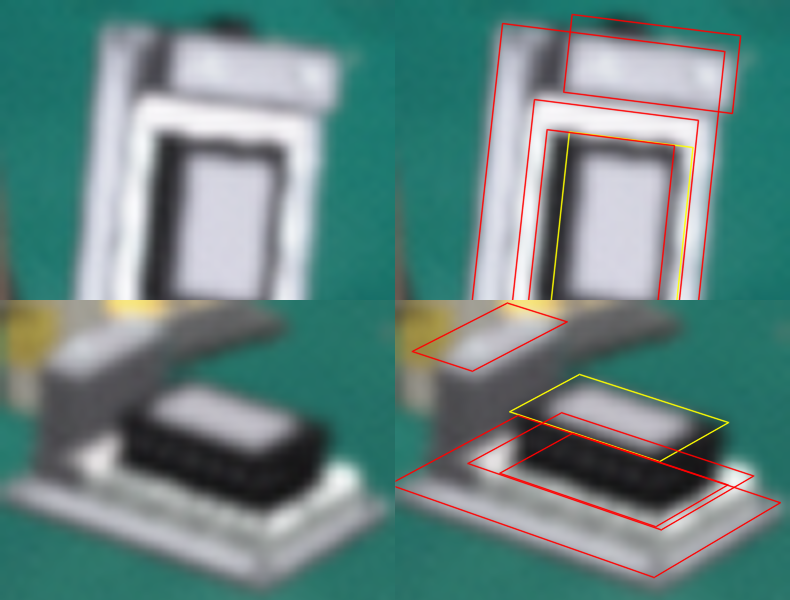

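View pics/full12.png

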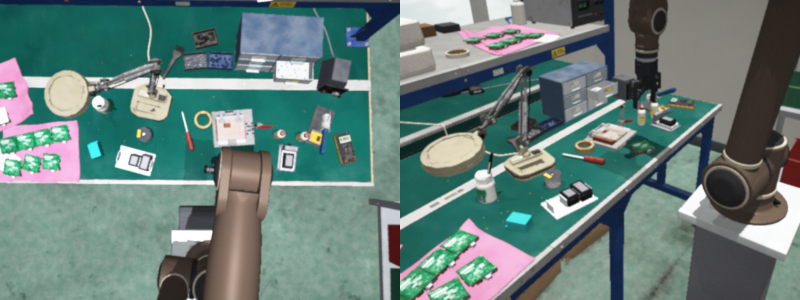

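```bash
python3 - <<'E'
from rend import *
import pickle
from scipy.optimize import minimize
a,b=pickle.load(open("f12.pkl","rb"))
def parts(q,z):
    # pack body relative to cradle frame, with label on top
    c,s=np.cos(q[2]),np.sin(q[2]);T=lambda F:[np.stack([c*f[:,0]-s*f[:,1]+q[0],s*f[:,0]+c*f[:,1]+q[1],f[:,2]+z],1) for f in F]
    return cradle_parts+[T(box(-30,30,-20,20,8,40))]
for nm,f,win,mk in (("top",a,(436,232,44,48),lambda m:m.__setitem__((slice(0,9),slice(11,None)),False)),("scene",b,(400,186,54,32),lambda m:m.__setitem__((slice(0,12),slice(0,16)),False))):
    mask=np.ones((win[3],win[2]),bool);mk(mask)
    # mask label area: dark body only -> treat label via its own fitted face colour (single); keep
    for z in(0,.004,.008):
        g=lambda p:resid(f,parts(p[3:6],z),p[:3],win,1.0,mask)
        st=np.array([.4393,-.3142,-.116,0,0,0.]);S=np.vstack([np.zeros(6),np.diag([.002,.002,.02,.002,.002,.03])])+st
        r=minimize(g,st,method="Nelder-Mead",options=dict(initial_simplex=S,maxiter=500,xatol=1e-5,fatol=1e-3));print(nm,z,r.x.round(4),round(r.fun,3))
E
```

```text
top 0 [ 0.4413 -0.3147 -0.1113  0.0031 -0.0037  0.0065] 10.668
top 0.004 [ 0.4411 -0.3146 -0.1082  0.0028 -0.0033  0.0016] 10.812
top 0.008 [ 0.441  -0.3148 -0.1142  0.0024 -0.0017  0.0033] 10.928
scene 0 [ 0.4398 -0.3153 -0.1169  0.0035 -0.001  -0.0054] 9.208
scene 0.004 [ 0.4396 -0.315  -0.0997  0.      0.0048 -0.0775] 9.075
scene 0.008 [ 0.4392 -0.3142 -0.1226 -0.0038  0.0108 -0.0308] 9.349
```

```bash
python3 -c "
from plant import *
print(job_done());s=observe();print(s['time_s'],s['contact_force'])"
```

```text
the job is handed in; nothing more can be done
None
the job is handed in; nothing more can be done
```

I loaded the tongued pack into the cradle and handed the job in at about 20 s of the 51 s. `job_done()` gives no verdict, so success is judged only by my own checks.

**What I did:**
- **Choosing the pack:** I took the left pack in the rack, at (196, 252) in the top view. The others it could have been were the short pack at (216, 251), the plain one at (234, 260) and the turquoise look-alike at (151, 239).
- **Moving it:** I gripped it by its end faces and set it flat on free bench, already turned to the cradle's yaw. I then took it again by its long sides.
- **Loading it:** I pitched it 20° tongue-low, put the tongue under the lip, rocked it flat, pressed it home and let go.

**What the last checks showed:**
- **Seating:** Just before letting go, the arm's own readings put the pack about 0.1 mm along and 0.2 mm across from the measured seat. It was 0.3 mm above the floor, with pitch and yaw errors near zero. Pressing down gave 8 N against the floor.
- **Lip:** During the rock-down the pack touched with about 3 N where the lip should stop it.
- **Final pictures:** The pack lies flat between the walls against the lip. The other packs, bottles, spool, screwdriver and board look unmoved, and the gripper is clear.

**What disagreed or stayed unsure:**
- **Cradle position:** My estimates from the two cameras differed by about 1–3 mm.
- **Final image fit:** A last fit of the seated pack was noisy. It confirmed the yaw in the seated-height fits, but its position was off by about 3–5 mm. That is more than the pocket's play allows, so I trusted the arm readings and the contact forces instead.

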